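# Lift the tube block out of the block incubator with its T-key

## Task

Take the aluminium tube block out of the block incubator: first turn the sunken dial right back to its red off mark, then drop the T-head of the lifting key through the slot in the block and give the key a quarter turn so that it locks. Lift the block out by the key and set it down flat in the tray without letting it drop; leave the key standing locked in the block, and leave the small things round about where they are.

Things in the scene. Friction and masses are not known exactly. Their poses are not given: they have to be found in the camera images.
- incubator: block incubator, white and grey box 158 (its x) x 270 (its y) x 80 mm high, fixed to the bench; origin under its centre; its -x side is the front with the rocker switch. Its flat deck, 80 mm above the bench, has a well for the block, a round recess with the dial and a parking socket for the key. It stands left or right, the tray on the other side, turned up to 0.2 rad
- well (a point): centre of the floor of the rectangular well, 33 mm above the bench, at x 0, y +30 mm of the incubator; the well is 71 (x) x 105 (y) mm wide and 47 mm deep. Axes as the incubator's
- dial_recess (a point): centre of the mouth of the round dial recess, level with the deck, at x -4, y -78 mm of the incubator; 88 mm across and 29 mm deep. Fingers must go in part closed, no more than about 75 mm over their backs, so that they can also turn in it
- dial (a joint): angle of the dial about its vertical axis, rad: 0 is off (white pointer line at the red mark on recess floor and deck, toward the incubator's front, -x), with a firm stop there; it grows clockwise seen from above, to 4.7. It starts between 0.6 and 1.3, so it is turned counter-clockwise seen from above to reach off. Friction 0.03 N m; it stays where it is left
- dial_grip (a point): point on the dial's axis, 71 mm above the bench (9 mm below the deck), the height to grip; turns with the dial: x along the bar, pointer line at the -x end. The dial is a black bar grip 38 (x) x 12 (y, grip across this) x 21 mm high, its top 2 mm below the deck, on a skirt 40 mm across and 6 mm thick on the recess floor
- key: lifting key, 120 g, upright in its parking socket; origin under the middle of its T-head, x along the head, z up. Steel T-head 22 (x) x 7 (y) x 7 mm high, its lowest 3 mm tapering to 17 x 3.5; shank 6.5 mm thick; collar 36 mm across from 21 to 25 mm above the origin; blue handle from 40 to 64 mm. At first its collar rests on the deck (origin 59 mm up), its head up to 0.65 rad off the slot's line
- key_handle (a point): centre of the key's blue cross handle, 52 mm above the key's origin on its axis; the handle is 46 (x, parallel to the T-head) x 14 (y, grip across this) x 24 mm high
- key_socket (a point): middle of the mouth of the round parking socket, 26 mm across, level with the deck, at x 0, y +107 mm of the incubator. The key is drawn straight up out of it, 21 mm or more
- block: aluminium block 66 (x) x 100 (y) x 44 mm high, 0.4 to 0.65 kg, with six round bores of 13 mm and a slot in the middle of its top; origin under its centre. At first it sits in the well, 2.5 mm clear all round, top 3 mm below the deck, so that it cannot be gripped itself. It must rise straight up 47 mm to leave the well
- block_slot (a point): middle of the slot mouth, 44 mm above the block's origin. The slot, 29 mm along the block's y, 12 mm along its x, goes through the 10 mm thick top to a hollow 34 x 34 x 24 mm where the head can turn either way. Head along the slot, the key drops in until its collar rests on the block (key origin 21 mm below this point); head along the block's x it is locked and lifts the block after 4 mm of play
- tray: pale pressed-steel tray 170 (x) x 260 (y) x 24 mm high, 0.6 kg, loose, empty; origin under its centre; floor 2 mm thick, 140 x 230 mm inside the walls
- orange_cup: specimen cup with an orange lid, 60 mm across, 70 mm high, standing behind the work; origin under its centre; leave alone
- dropper: clear dropper bottle, 33 mm across, 82 mm high, standing behind the work; origin under its centre; leave alone
- forceps: steel locking forceps 52 x 135 x 6 mm, lying left of the work; origin under its centre; leave alone
Mind the look-alikes: they are no part of the job. What is shaped like the key but brown is not meant.

How it is judged:
On the way, in this order (a step that is already met when the one before it is completed fails the run):
1. the dial is turned back to off (within 0.12 rad) (value of joint dial below 0.12 rad), for 0.2 s.
2. the key's T-head is through the slot of the block and turned crosswise (within 0.3 rad of 90 degrees) (z of key in the frame of block below 0.03 m and horizontal distance between key and block below 0.008 m and angle between the x axis of key and the x axis of block, either way round below 0.3 rad), for 0.1 s.
3. the block hangs clear above the incubator on the locked key (z of block in the frame of incubator above 0.082 m and z of key in the frame of block below 0.03 m and angle between the x axis of key and the x axis of block, either way round below 0.5 rad), for 0.1 s.
At the end, for the whole second after the job is handed in: dial within 0.12 rad of off; block flat (0.06 rad) on the tray's floor, centre within 60 mm along its x and 90 mm along its y, tray flat on the bench; key upright (0.2 rad) in the block, head below the slot, within 10 mm of centre and 0.5 rad of crosswise; all released and at rest (value of joint dial below 0.12 rad and z of block in the frame of tray between -0.002 and 0.006 m and x of block in the frame of tray between -0.06 and 0.06 m and y of block in the frame of tray between -0.09 and 0.09 m and angle between each of block, tray's own z axis and vertical below 0.06 rad and height (world z) of tray below 0.006 m and z of key in the frame of block below 0.03 m and horizontal distance between key and block below 0.01 m and angle between the x axis of key and the x axis of block, either way round below 0.5 rad and angle between key's own z axis and vertical below 0.2 rad and linear speed of each of block, key below 0.02 m/s); the robot touches nothing.
It fails at once if the block was let go of in the air (z of block in the frame of incubator above 0.055 m and z of block in the frame of tray above 0.03 m and contact force between the fingers and key below 0.2 N).
It fails at once if the orange cup was moved more than 3 cm or tipped (distance of orange_cup from where it was at the start of the episode above 0.03 m or angle between orange_cup's own z axis and vertical above 0.4 rad).
It fails at once if the dropper bottle was moved more than 3 cm or tipped (distance of dropper from where it was at the start of the episode above 0.03 m or angle between dropper's own z axis and vertical above 0.4 rad).
It fails at once if the forceps were moved more than 3 cm (distance of forceps from where it was at the start of the episode above 0.03 m).
It also fails if it takes over 66 s, if anything falls off the work surface, if the arm or the gripper's body presses on something with over 40 N, if the wrist force passes 120 N, or if a joint passes its speed limit or range.

## Robot

A 6-joint arm with a two-finger parallel gripper is mounted at the origin on a cart in front of the work surface, level with it; the furniture and walls round the work are solid. World frame = base frame: x ahead of the robot, y to its left, z up, the work surface at z = 0. Lengths are in m, angles in rad, forces in N, time in s.
With the tool pointing down it reaches from about 0.25 to 0.725 m from the base axis. Payload 4 kg.
Tool frame: the origin (TCP) lies midway between the tips of the shut fingers; the grasp point (between the pads) lies 19 mm behind it; y points along the fingers, z is the direction in which the jaws open and shut, and the axes are right-handed (so a half turn about y gives the same grasp; the last joint's range is limited). The gripper opens to 85 mm and grips with 20 to 120 N. Pads are 22 mm wide; open, the fingers measure 114 mm over their backs; the gripper's body (76 mm by 85 mm) begins 54 mm behind the grasp point. The pads swing forward as they close: fully open they stand 13 mm farther back than shut.
Start: joints at [0, 0.241, 0.005, 1.335, 0, 1.571], TCP at [0.5, -0, 0.231] pointing down, gripper open.
Joint ranges: [-2.72, 2.72], [-1.05, 1.87], [-1.09, 1.28], [-1.99, 2.15], [-1.42, 1.44], [-3.14, 3.14]. Speed limits (rad/s): [2.79, 2.79, 3.14, 3.14, 3.14, 3.14].

## Interface

Orientations are given as a unit quaternion [x, y, z, w].
In Python, from workcell import bot gives the robot as it stands. The module is installed in compiled form; this text tells all that it offers.
- The arm moves only by the shell command python3 -m handwheel 'ROWS' [OPENING]. ROWS is JSON, a list of rows, each a list of 6 numbers: the shift along the tool's x, y, z in units of 25 mm (1.0 is 25 mm), then the turn, a rotation vector about the tool's x, y, z in units of 10 degrees (1.0 is 10 degrees). A call has exactly 5 rows; each row is the pose to reach, as a shift and turn from the pose commanded when the call began, along the tool's axes at that moment; what a row does not reach only later rows make up. A row lasts 1/8 s, in which the tool goes at most 62.5 mm and 10.7 degrees, less where a joint would pass 70% of its speed; a pose out of reach is approached as far as the arm can. A call with a gripper value outside its range is refused whole. OPENING is the gripper command: -1 is shut, 1 is fully open, values between are in proportion, set as the call begins (- or left out, the last holds). The fingers move at their own pace and stop on an object; the grip force is fixed at half the most. Time passes only in rows, so rows that repeat a pose let the fingers close, or fill a call up. It gives the time, the measured TCP pose, the force and the opening at its end, in the units of the state.
- bot.get_obs(): the state, without advancing time (a new reading comes with each control period).
- bot.camera(name): name is "scene" or "side" or "wrist"; returns a dict with "color" (400x640x3 uint8, red, green, blue), "fx", "fy", "cx", "cy" (pixels), "rvec" (rotation vector, rad) and "tvec" (3), from world to camera coordinates, as OpenCV has them. Camera axes: x right, y down, z forward; pixel columns grow to the right and rows downward; lengths in m; the calibration is good to about 2 mm. A picture is of the moment at which its call begins. There is no depth.
- bot.job_done(): hands the job in, once; it reports no verdict.
The state is a dict: "clock": time; "joint_pos": joint angles; "joint_vel": joint speeds; "tau": joint torques, N m; "eef_pos": TCP position; "tool_rot": TCP orientation; "ft_force": force on the tool from outside, world axes, zero at the start; "ft_torque": the same for the moment, N m; "grip_width": finger opening in m.
Only numpy, scipy, OpenCV 4.12 (cv2) and the standard library are available. Lean on these libraries where they do the work, as an engineer would, in place of code of your own. Each camera call takes 0.05 s, during which the arm holds its last target.

## Working session

There is one attempt and no reset: what is moved stays moved. The work goes in short steps, Python scripts to look and compute and a shell command to move; the robot and the scene stay as the last step left them, time stands still between calls to the robot, and variables do not carry over. Pictures are saved under pics/ and viewed, and the job is handed in when it is done.

```bash
mkdir -p pics; ls; python3 - <<'E'
from workcell import bot
import cv2
print(bot.get_obs())
for n in("scene","side","wrist"):
    c=bot.camera(n); cv2.imwrite(f"pics/{n}0.png",c["color"][:,:,::-1]); print(n,{k:c[k] for k in c if k!="color"})
E
```

```text
pics
{'clock': 0.0, 'joint_pos': array([-8.58892422e-06,  2.41396835e-01,  3.70678895e-03,  1.33518655e+00,
       -4.39847956e-06,  1.57078600e+00]), 'joint_vel': array([6.05241422e-05, 3.69237611e-04, 2.38280089e-04, 2.18702901e-04,
       1.44561776e-03, 3.09823508e-04]), 'tau': array([ 5.50268451e-04, -3.72315860e+01,  2.52406776e+01,  1.67737965e-02,
        2.29149265e-05,  1.14679995e-05]), 'eef_pos': array([ 4.99364636e-01, -5.62394356e-06,  2.30414358e-01]), 'tool_rot': array([ 0.50052133, -0.50051827,  0.49948032, -0.499479  ]), 'ft_force': array([-0.33394515,  0.49489894,  0.07807875]), 'ft_torque': array([-0.028869  ,  0.01816331, -0.01749126]), 'grip_width': 0.08518626866934655}
scene {'fx': 393.4345419900356, 'fy': 393.4345419900356, 'cx': 322.6952506237107, 'cy': 203.71633227933265, 'rvec': array([ 1.96054853, -0.85358517,  0.5233972 ]), 'tvec': array([-0.19507329,  0.35757749,  0.67737365])}
side {'fx': 474.6267704916387, 'fy': 474.6267704916387, 'cx': 313.35527939399634, 'cy': 198.954795287045, 'rvec': array([ 0.28006187, -2.70778308,  1.40972717]), 'tvec': array([0.58579269, 0.01801945, 1.51916498])}
wrist {'fx': 328.60106095794976, 'fy': 328.60106095794976, 'cx': 316.11904538886756, 'cy': 195.57146002447544, 'rvec': array([-2.84158448e+00, -3.64782742e-04,  1.24863291e-03]), 'tvec': array([-0.49954895, -0.0367629 ,  0.37811808])}
```

View pics/scene0.png

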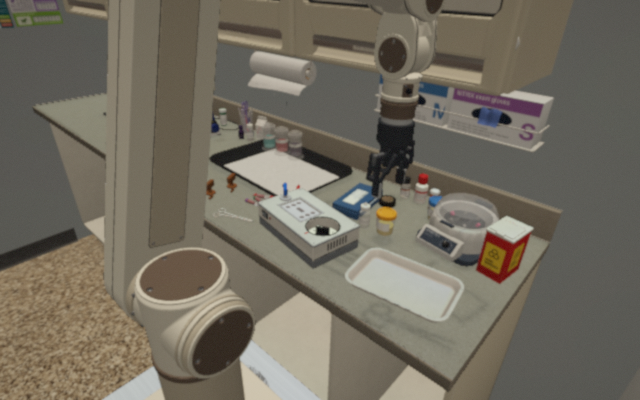

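View pics/side0.png

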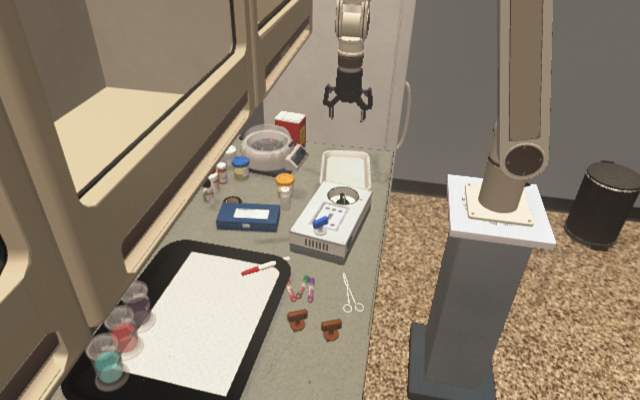

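View pics/wrist0.png

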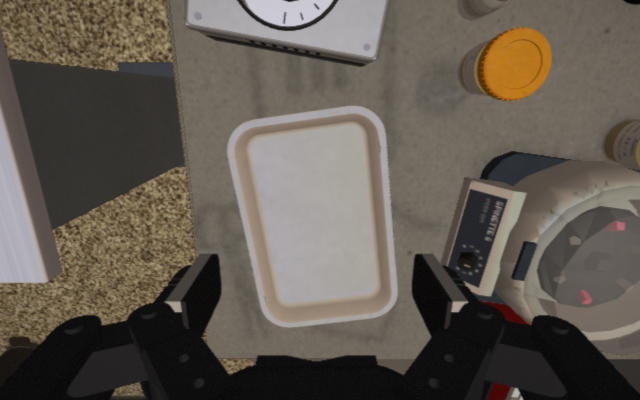

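```bash
cat > h.py <<'E'
import numpy as np,cv2
from scipy.spatial.transform import Rotation as R
from workcell import bot
np.set_printoptions(precision=4,suppress=True)
def cam(n,name=None):
    c=bot.camera(n); c["R"]=cv2.Rodrigues(c["rvec"])[0]; c["K"]=np.array([[c["fx"],0,c["cx"]],[0,c["fy"],c["cy"]],[0,0,1]])
    if name: cv2.imwrite("pics/"+name,c["color"][:,:,::-1])
    return c
def ray(c,uv,z):
    uv=np.atleast_2d(np.asarray(uv,float)); d=np.c_[(uv[:,0]-c["cx"])/c["fx"],(uv[:,1]-c["cy"])/c["fy"],np.ones(len(uv))]@c["R"]
    o=-c["R"].T@c["tvec"]; return o+d*((z-o[2])/d[:,2])[:,None]
def proj(c,p):
    return cv2.projectPoints(np.atleast_2d(np.asarray(p,float)),c["rvec"],c["tvec"],c["K"],None)[0][:,0]
def state():
    o=bot.get_obs(); return o,o["eef_pos"],R.from_quat(o["tool_rot"])
def togo(p,axx=None):
    "row for TCP to world p with tool pointing down; axx: wanted world angle of tool z axis"
    o,e,r=state(); M=r.as_matrix()
    if axx is None: axx=np.arctan2(M[1,2],M[0,2])
    z=np.array([np.cos(axx),np.sin(axx),0]); y=np.array([0,0,-1.]); x=np.cross(y,z)
    T=R.from_matrix(np.c_[x,y,z]); d=(r.inv()*T).as_rotvec()
    return np.r_[r.inv().apply(np.asarray(p)-e)/.025, np.degrees(d)/10]
E
python3 - <<'E'
from h import *
o,e,r=state(); print(r.as_matrix())
c=cam("wrist"); print("cam",-c["R"].T@c["tvec"])
print("tray rim z.024",ray(c,[[228,150],[372,108],[398,300],[277,325]],.024))
c=cam("side")
print("deck",ray(c,[[371,190],[326,181],[292,240],[343,247]],.08)); 
print("key",ray(c,[[320,222]],.111),"cup",ray(c,[[285,180]],.07),"drop",ray(c,[285,190],.08))
E
```

```text
[[ 0.     -0.0017  1.    ]
 [-1.      0.      0.    ]
 [-0.     -1.     -0.0017]]
cam [0.4999 0.0767 0.3718]
tray rim z.024 [[ 0.4061  0.0198  0.024 ]
 [ 0.5569  0.0629  0.024 ]
 [ 0.6003 -0.1651  0.024 ]
 [ 0.4504 -0.2018  0.024 ]]
deck [[0.3963 0.1256 0.08  ]
 [0.5376 0.1065 0.08  ]
 [0.5747 0.4042 0.08  ]
 [0.4408 0.4031 0.08  ]]
key [[0.511  0.3528 0.111 ]] cup [[0.6665 0.114  0.07  ]] drop [[0.6491 0.1827 0.08  ]]
```

```bash
python3 -m handwheel '[[-1.8,-0.4,0,0,0,0],[-3.6,-0.8,0,0,0,0],[-5.4,-1.2,0,0,0,0],[-7.2,-1.6,0,0,0,0],[-7.2,-1.6,0,0,0,0]]'; python3 - <<'E'
from h import *
cam("wrist","w1.png")
E
```

```text
clock: 0.88
eef_pos: [0.5001, 0.1829, 0.2717]
tool_rot: [-0.501, 0.499, -0.499, 0.502]
ft_force: [-0.0, -0.6, -0.3]
grip_width: 0.0855
```

View pics/w1.png

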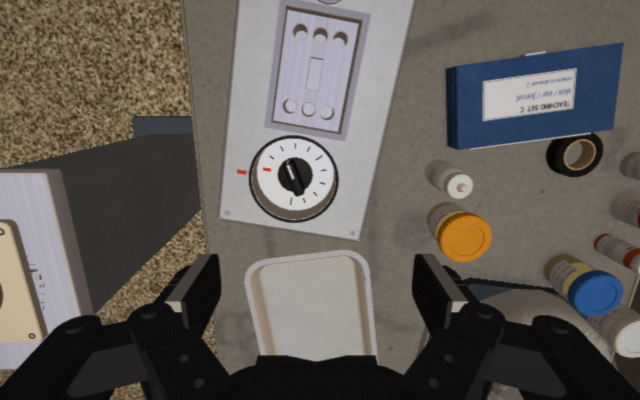

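```bash
python3 - <<'E'
import cv2
i=cv2.imread("pics/w1.png")[0:250,190:420]; cv2.imwrite("pics/w1c.png",cv2.resize(i,None,fx=2.4,fy=2.4,interpolation=cv2.INTER_CUBIC))
i=cv2.imread("pics/w1.png")[125:230,225:355]; cv2.imwrite("pics/w1d.png",cv2.resize(i,None,fx=5,fy=5,interpolation=cv2.INTER_CUBIC))
E
```

```text
(no output)
```

View pics/w1c.png

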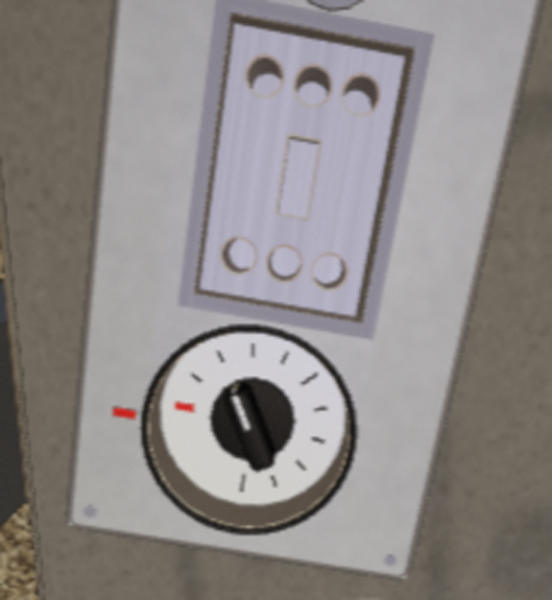

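View pics/w1d.png

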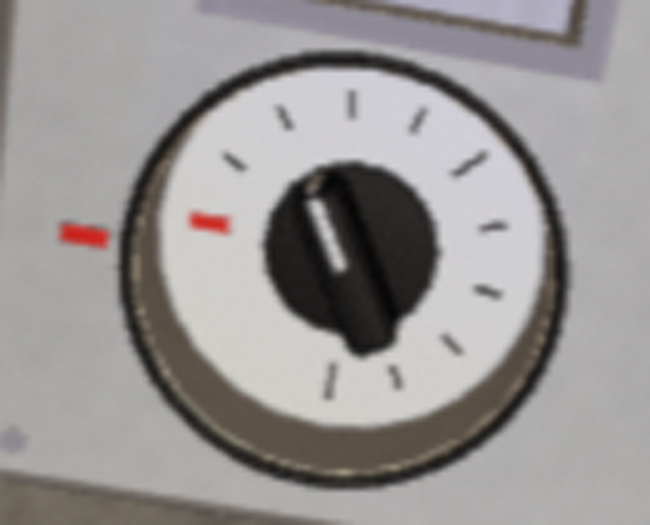

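```bash
python3 - <<'E'
from h import *
c=bot.camera("wrist"); c["R"]=cv2.Rodrigues(c["rvec"])[0]
A=lambda q:np.array(q)/2.4+[190,0]
B=lambda q:np.array(q)/5+[225,125]
w=ray(c,A([[232,15],[413,48],[360,320],[197,292]]),.08); print("well",w,w.mean(0)); print(np.linalg.norm(np.roll(w,-1,0)-w,axis=1))
for a,b in((3,0),(2,1)): d=w[a]-w[b]; print("yaw from y axis",np.arctan2(d[0],-d[1]))
for a,b in((0,1),(3,2)): d=w[b]-w[a]; print("yaw x",np.arctan2(d[1],d[0]))
s=ray(c,A([[289,138],[320,141],[307,220],[277,215]]),.077); print("slot",s,s.mean(0)); print(np.linalg.norm(np.roll(s,-1,0)-s,axis=1))
print("recess",ray(c,B([344,270]),.08)); rr=ray(c,B([[120,265],[568,275],[344,52],[344,488]]),.08);print(rr)
m=ray(c,B([83,236]),.08); m2=ray(c,B([210,222]),.051); print("mark",m,m2)
t=ray(c,B([[318,182],[372,342]]),.078); d=t[0]-t[1]; print("bar",t,t.mean(0),np.linalg.norm(d),"ang",np.arctan2(d[1],d[0]))
e=ray(c,A([[75,525],[405,577]]),.08); d=e[1]-e[0]; print("edge",e,np.linalg.norm(d),np.arctan2(d[1],d[0]))
E
```

```text
well [[0.4735 0.333  0.08  ]
 [0.5417 0.3221 0.08  ]
 [0.5242 0.2202 0.08  ]
 [0.4567 0.2315 0.08  ]] [0.499  0.2767 0.08  ]
[0.0691 0.1034 0.0684 0.1029]
yaw from y axis -0.16413902104487235
yaw from y axis -0.17078109670148847
yaw x -0.15800300542062543
yaw x -0.16475328016532953
slot [[0.4947 0.2907 0.077 ]
 [0.5069 0.2896 0.077 ]
 [0.5019 0.2599 0.077 ]
 [0.4898 0.2618 0.077 ]] [0.4983 0.2755 0.077 ]
[0.0123 0.0301 0.0123 0.0293]
recess [[0.4772 0.173  0.08  ]]
[[0.4305 0.174  0.08  ]
 [0.5239 0.1721 0.08  ]
 [0.4779 0.2181 0.08  ]
 [0.4763 0.1242 0.08  ]]
mark [[0.4232 0.1801 0.08  ]] [[0.4453 0.1767 0.051 ]]
bar [[0.472  0.1912 0.078 ]
 [0.4827 0.1568 0.078 ]] [0.4774 0.174  0.078 ] 0.0360962356472746 ang 1.8725455718084634
edge [[0.3979 0.1285 0.08  ]
 [0.5478 0.1032 0.08  ]] 0.15197489704874817 -0.16693271302413873
```

```bash
python3 - <<'E'
from h import *
print(togo([.4773,.173,.13],.302))
E
```

```text
[ 0.28    5.6373 -0.893   0.0046 -1.7239  0.0035]
```

```bash
python3 -m handwheel '[[0.1,1.6,-0.3,0,-0.6,0],[0.2,3.2,-0.6,0,-1.2,0],[0.28,4.8,-0.89,0,-1.72,0],[0.28,5.64,-0.89,0,-1.72,0],[0.28,5.64,-0.89,0,-1.72,0]]' -0.15; python3 - <<'E'
from h import *
c=cam("wrist","w2.png")
for f in("scene","side"): cam(f,f+"2.png")
print(togo([.4773,.173,.06],.302), bot.get_obs()["joint_pos"])
i=cv2.imread("pics/side2.png")[130:260,250:420]; cv2.imwrite("pics/side2c.png",cv2.resize(i,None,fx=4,fy=4,interpolation=cv2.INTER_CUBIC))
E
```

```text
clock: 1.6
eef_pos: [0.476, 0.1709, 0.1284]
tool_rot: [0.57, -0.421, 0.419, -0.567]
ft_force: [0.0, 0.4, 1.0]
grip_width: 0.0359
[-0.0327  2.8575 -0.0542 -0.011  -0.0173  0.0002] [ 0.3461  0.3228 -0.153   1.0931 -0.0001  1.6179]
```

View pics/w2.png

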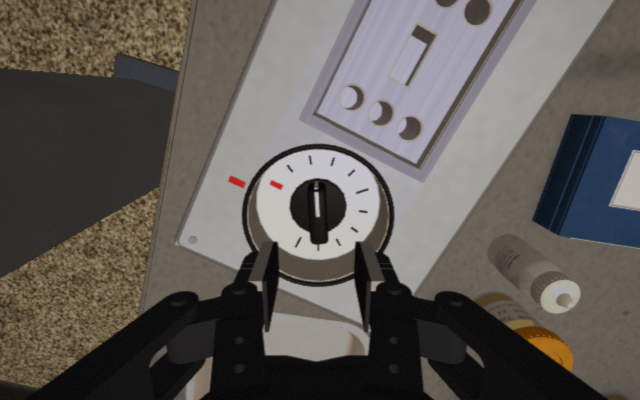

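View pics/side2c.png

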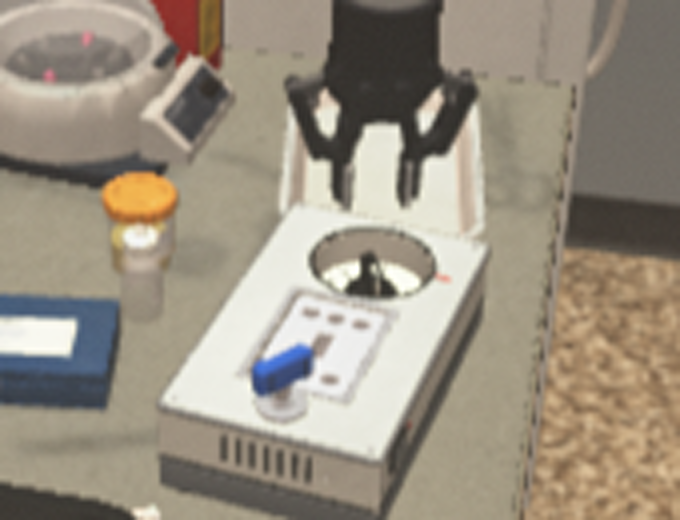

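```bash
python3 - <<'E'
from h import *
c=cam("wrist")
print(ray(c,[318.5,215],.08), ray(c,[[317,181],[318,241]],.078))
E
```

```text
[[0.4797 0.1773 0.08  ]] [[0.4725 0.1975 0.078 ]
 [0.4849 0.1593 0.078 ]]
```

```bash
python3 - <<'E'
from h import *
c=cam("side")
print(ray(c,[[343.5,195.8]],.08))
c=cam("scene","scene2.png"); i=cv2.imread("pics/scene2.png")[170:270,250:370]; cv2.imwrite("pics/scene2c.png",cv2.resize(i,None,fx=6,fy=6,interpolation=cv2.INTER_CUBIC))
E
```

```text
[[0.473  0.1743 0.08  ]]
```

View pics/scene2c.png

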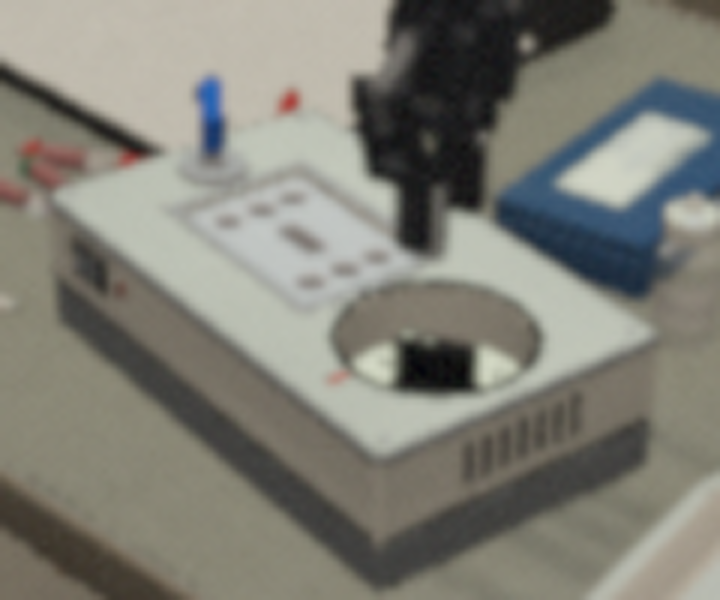

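```bash
python3 - <<'E'
from h import *
c=cam("scene")
print(ray(c,[[322.8,226.2]],.08))
E
```

```text
[[0.4748 0.169  0.08  ]]
```

```bash
python3 - <<'E'
from h import *
print(bot.get_obs()["eef_pos"],togo([.4768,.174,.062],.302))
E
```

```text
[0.4785 0.1731 0.1314] [-0.0535  2.7747 -0.0621 -0.0122 -0.0116 -0.0003]
```

```bash
python3 -m handwheel '[[-0.05,0.8,-0.06,0,0,0],[-0.05,1.6,-0.06,0,0,0],[-0.05,2.4,-0.06,0,0,0],[-0.05,2.8,-0.06,0,0,0],[-0.05,2.8,-0.06,0,0,0]]'; python3 - <<'E'
from h import *
c=cam("wrist","w3.png")
print(bot.get_obs()["eef_pos"],bot.get_obs()["ft_force"])
E
```

```text
clock: 2.58
eef_pos: [0.4756, 0.1737, 0.06]
tool_rot: [0.569, -0.42, 0.419, -0.569]
ft_force: [0.7, -0.2, 0.6]
grip_width: 0.0363
[0.4762 0.1739 0.0607] [-0.7306 -0.1116 -0.074 ]
```

View pics/w3.png

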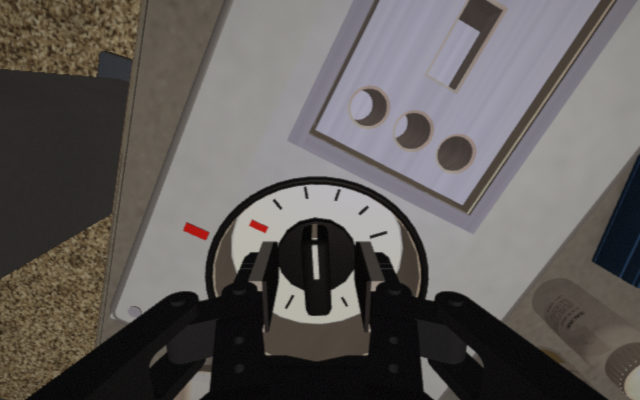

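Fingers straddle the black bar (columns 278–360, bar at 317), clear of the recess walls. Close on it.

```bash
python3 -m handwheel '[[0,0,0,0,0,0],[0,0,0,0,0,0],[0,0,0,0,0,0],[0,0,0,0,0,0],[0,0,0,0,0,0]]' -1; python3 - <<'E'
from h import *
c=cam("wrist","w4.png")
print(bot.get_obs())
E
```

```text
clock: 3.25
eef_pos: [0.4758, 0.174, 0.0613]
tool_rot: [-0.569, 0.42, -0.419, 0.569]
ft_force: [-2.8, 0.2, 5.5]
grip_width: 0.0102
{'clock': 3.3, 'joint_pos': array([ 0.3502,  0.3944, -0.2537,  0.9222,  0.0005,  1.6206]), 'joint_vel': array([-0.0009, -0.0001,  0.0016,  0.0002,  0.0013, -0.0002]), 'tau': array([ -0.5075, -37.8774,  21.0081,  -1.1784,  -0.2584,   0.0095]), 'eef_pos': array([0.4758, 0.174 , 0.0613]), 'tool_rot': array([-0.5689,  0.4196, -0.4195,  0.5694]), 'ft_force': array([-2.955 ,  0.6438,  5.9071]), 'ft_torque': array([-0.071 ,  0.6324,  0.0083]), 'grip_width': 0.010524113608059625}
```

View pics/w4.png

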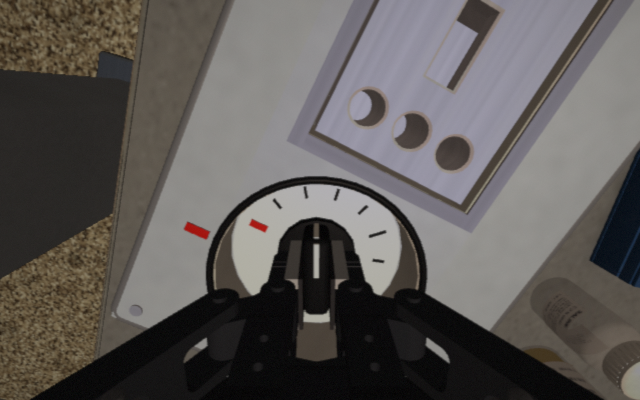

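```bash
python3 -m handwheel '[[0,-0.06,0,0,-1,0],[0,-0.06,0,0,-2,0],[0,-0.06,0,0,-3,0],[0,-0.06,0,0,-4,0],[0,-0.06,0,0,-4.6,0]]'; python3 - <<'E'
from h import *
c=cam("wrist","w5.png")
o=bot.get_obs();print(o["ft_force"],o["ft_torque"],o["joint_pos"],o["eef_pos"])
M=R.from_quat(o["tool_rot"]).as_matrix();print(np.arctan2(M[1,2],M[0,2]))
E
```

```text
clock: 3.92
eef_pos: [0.4744, 0.1729, 0.0614]
tool_rot: [0.689, -0.163, 0.162, -0.687]
ft_force: [-2.9, -1.7, 0.4]
grip_width: 0.0103
[-3.5845 -0.7953  0.2053] [-0.4103  0.5785  0.012 ] [ 0.3498  0.3941 -0.254   0.9259 -0.0007  0.8123] [0.4745 0.1729 0.0614]
1.1083674928275584
```

View pics/w5.png

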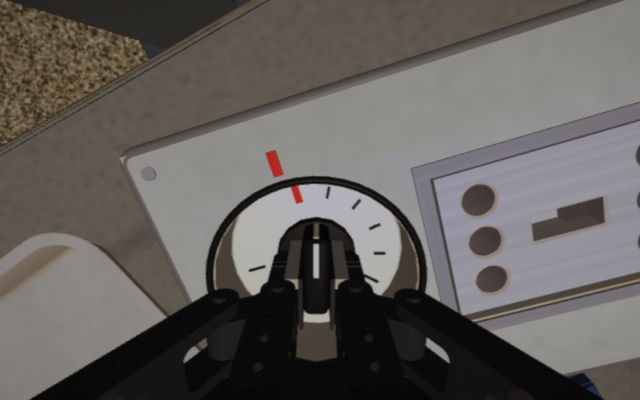

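```bash
python3 -m handwheel '[[0,0,0,0,-0.6,0],[0,0,0,0,-1.2,0],[0,0,0,0,-1.7,0],[0,0,0,0,-2.0,0],[0,0,0,0,-2.0,0]]'; python3 - <<'E'
from h import *
c=cam("wrist","w6.png")
o=bot.get_obs();print(o["ft_force"],o["ft_torque"],o["joint_pos"],o["eef_pos"])
M=R.from_quat(o["tool_rot"]).as_matrix();print(np.arctan2(M[1,2],M[0,2]))
E
```

```text
clock: 4.6
eef_pos: [0.4743, 0.1723, 0.0614]
tool_rot: [0.707, -0.045, 0.043, -0.705]
ft_force: [-4.5, -2.5, 1.0]
grip_width: 0.0108
[-4.3306 -2.9727  0.3531] [-0.6006  0.7789 -1.1574] [ 0.3491  0.3939 -0.2543  0.9266 -0.0011  0.4733] [0.4742 0.1722 0.0614]
1.4465154068323711
```

View pics/w6.png

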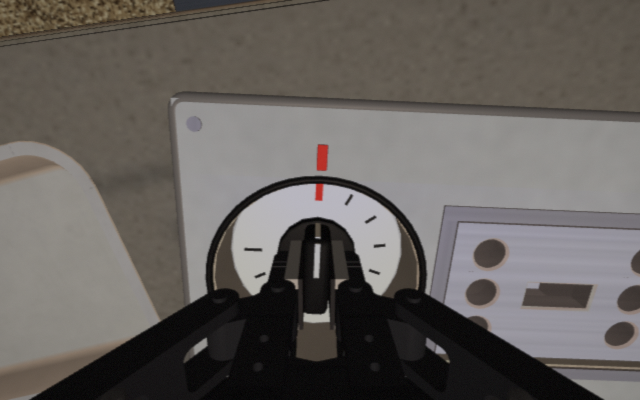

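```bash
python3 -m handwheel '[[0,0,0,0,0.1,0],[0,0,0,0,0.1,0],[0,-0.2,0,0,0.1,0],[0,-1.5,0,0,0.1,0],[0,-3.5,0,0,0.1,0]]' -0.15; python3 - <<'E'
from h import *
c=cam("wrist","w7.png")
print(bot.get_obs()["eef_pos"],bot.get_obs()["ft_force"])
E
```

```text
clock: 5.28
eef_pos: [0.4749, 0.1735, 0.1493]
tool_rot: [0.706, -0.049, 0.047, -0.705]
ft_force: [0.9, 0.1, 0.4]
grip_width: 0.0361
[0.4794 0.1752 0.1574] [1.6266 1.0035 3.9291]
```

View pics/w7.png

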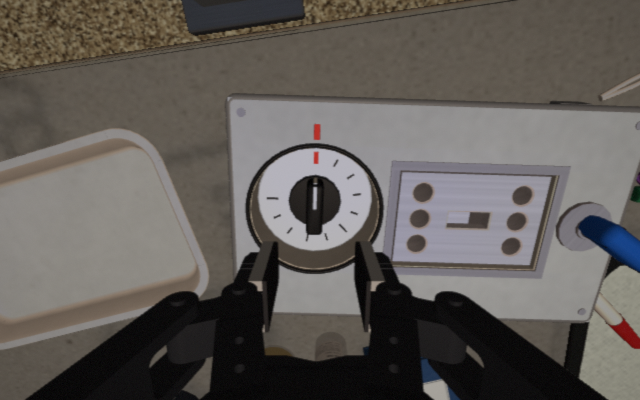

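```bash
python3 - <<'E'
from h import *
print(togo([.51,.275,.25],-.165))
E
```

```text
[ 0.7066 -3.677   4.1409 -0.0646  9.1664  0.0183]
```

```bash
python3 -m handwheel '[[0.15,-0.9,0.8,0,1,0],[0.3,-1.8,1.6,0,2,0],[0.45,-2.7,2.5,0,3,0],[0.6,-3.6,3.3,0,4,0],[0.7,-3.6,4.1,0,5,0]]' -0.1; python3 - <<'E'
from h import *
print(togo([.51,.275,.25],-.165))
E
```

```text
clock: 5.95
eef_pos: [0.5088, 0.2745, 0.2422]
tool_rot: [-0.616, 0.342, -0.345, 0.62]
ft_force: [-0.3, -0.4, -0.5]
grip_width: 0.0385
[ 0.009  -0.3099  0.054  -0.0333  4.1332 -0.0105]
```

```bash
python3 -m handwheel '[[0,-0.2,0,0,1,0],[0,-0.2,0,0,2,0],[0,-0.2,0,0,3,0],[0,-0.2,0,0,4.1,0],[0,-0.2,0,0,4.1,0]]'; python3 - <<'E'
from h import *
cam("scene");cam("wrist");c=cam("wrist","w8.png"); print(bot.get_obs()["eef_pos"])
i=cv2.imread("pics/w8.png")[0:400,160:480]; cv2.imwrite("pics/w8c.png",i)
import pickle; pickle.dump(c,open("w8.pkl","wb"))
E
```

```text
clock: 6.58
eef_pos: [0.5074, 0.2732, 0.2447]
tool_rot: [0.46, -0.536, 0.536, -0.461]
ft_force: [-0.0, 0.1, 0.3]
grip_width: 0.0382
[0.5073 0.2731 0.2445]
```

View pics/w8.png

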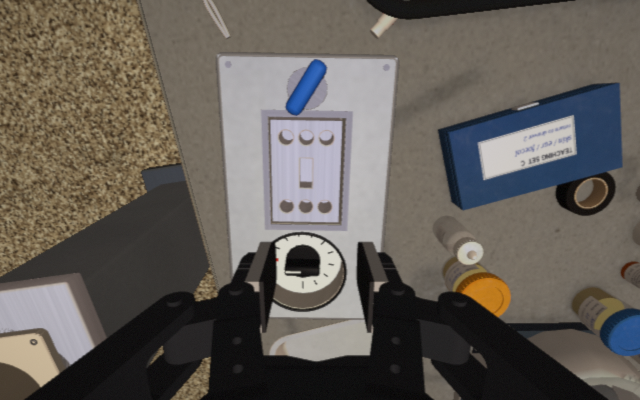

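```bash
python3 - <<'E'
from h import *
import pickle; c=pickle.load(open("w8.pkl","rb"))
im=c["color"].astype(int); m=((im[:,:,2]-im[:,:,0]>60)&(im[:,:,2]>90)).astype(np.uint8)*255; m[:, :240]=0;m[:,390:]=0;m[130:]=0
ct=max(cv2.findContours(m,0,2)[0],key=cv2.contourArea); r=cv2.minAreaRect(ct); print(r); print(cv2.boxPoints(r))
i=cv2.imread("pics/w8.png")[40:250,210:410]; cv2.imwrite("pics/w8c.png",cv2.resize(i,None,fx=2.8,fy=2.8,interpolation=cv2.INTER_CUBIC))
i=cv2.imread("pics/w8.png")[50:125,270:345]; cv2.imwrite("pics/w8d.png",cv2.resize(i,None,fx=8,fy=8,interpolation=cv2.INTER_CUBIC))
E
```

```text
((305.73486328125, 87.14260864257812), (17.03469467163086, 59.49931716918945), 31.263729095458984)
[[283.0149 108.1519]
 [313.8938  57.2927]
 [328.4548  66.1333]
 [297.576  116.9926]]
```

View pics/w8c.png

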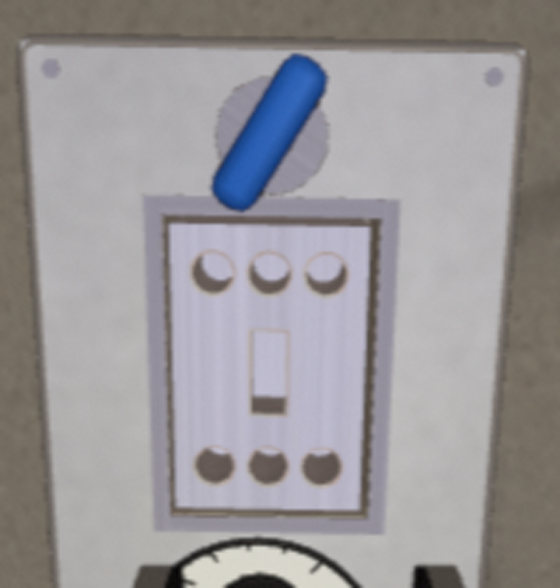

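View pics/w8d.png

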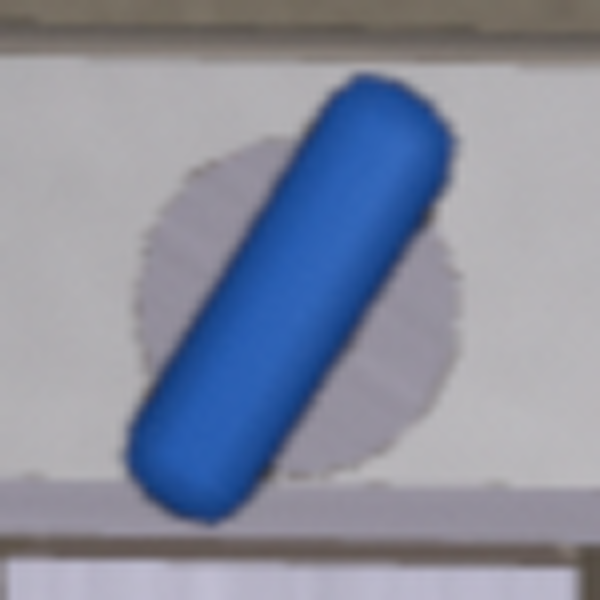

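```bash
python3 - <<'E'
from h import *
import pickle; c=pickle.load(open("w8.pkl","rb"))
A=lambda q:np.array(q)/2.8+[210,40]
bp=ray(c,[[283.0149,108.1519],[313.8938,57.2927],[328.4548,66.1333],[297.576,116.9926]],.120)
print("handle",bp.mean(0),np.linalg.norm(bp[1]-bp[0]),np.linalg.norm(bp[2]-bp[1]))
a=(bp[1]+bp[2]-bp[0]-bp[3])/2; print("handle dir",np.arctan2(a[1],a[0]))
print("collar",ray(c,[307.3,88.4],.084))
w=ray(c,A([[165,217],[380,220],[365,515],[172,513]]),.08); print("well",w.mean(0),np.linalg.norm(np.roll(w,-1,0)-w,axis=1))
d=w[0]+w[1]-w[2]-w[3]; print("ydir",np.arctan2(d[1],d[0])-np.pi/2)
s=ray(c,A([[252,330],[291,331],[287,414],[250,413]]),.077); print("slot",s.mean(0),np.linalg.norm(np.roll(s,-1,0)-s,axis=1))
b=ray(c,A([[213,272],[270,272],[327,273],[214,466],[268,466],[322,466]]),.077);print("bores",b.mean(0)); d=b[:3].mean(0)-b[3:].mean(0); print(np.arctan2(d[1],d[0])-np.pi/2)
E
```

```text
handle [0.5117 0.3547 0.12  ] 0.04408858132334967 0.012594243142357079
handle dir 0.8449229608994417
collar [[0.5123 0.3547 0.084 ]]
well [0.4993 0.2788 0.08  ] [0.0697 0.1029 0.0689 0.103 ]
ydir -0.17241201394337824
slot [0.499  0.2784 0.077 ] [0.0132 0.0293 0.0129 0.0293]
bores [0.4987 0.2786 0.077 ]
-0.16973105435769087
```

```bash
python3 - <<'E'
from h import *
print(togo([.512,.3546,.16],-.726),togo([.512,.3546,.0935],-.726), bot.get_obs()["joint_pos"])
E
```

```text
[-3.2521  3.3814 -0.306  -0.0015  3.2933 -0.0025] [-3.2512  6.0414 -0.3069 -0.0015  3.2933 -0.0025] [0.4938 0.3895 0.2471 1.4279 0.     2.2158]
```

```bash
python3 -m handwheel '[[-1.2,0.3,-0.1,0,1,0],[-2.4,0.8,-0.2,0,2,0],[-3.25,2.0,-0.3,0,3,0],[-3.25,3.4,-0.3,0,3.29,0],[-3.25,3.4,-0.3,0,3.29,0]]' 0.0;  python3 -m handwheel '[[0,0,0,0,0,0],[0,0,0,0,0,0],[0,0,0,0,0,0],[0,0,0,0,0,0],[0,0,0,0,0,0]]'; python3 - <<'E'
from h import *
c=cam("wrist","w9.png");cam("side","s9.png")
print(bot.get_obs()["eef_pos"],togo([.512,.3546,.0935],-.726),proj(c,[[.512,.3546,.123]]))
i=cv2.imread("pics/s9.png")[150:280,250:420]; cv2.imwrite("pics/s9c.png",cv2.resize(i,None,fx=4,fy=4,interpolation=cv2.INTER_CUBIC))
E
```

```text
clock: 7.35
eef_pos: [0.5101, 0.3533, 0.1559]
tool_rot: [0.293, -0.644, 0.645, -0.287]
ft_force: [-0.1, -0.1, 0.1]
grip_width: 0.0429
clock: 7.98
eef_pos: [0.5123, 0.3544, 0.1596]
tool_rot: [-0.289, 0.645, -0.645, 0.289]
ft_force: [-0.0, -0.2, -0.1]
grip_width: 0.0428
[0.5122 0.3543 0.1594] [-0.0024  2.635  -0.0124  0.0001 -0.0101 -0.0002] [[316.4349 230.9077]]
```

View pics/w9.png

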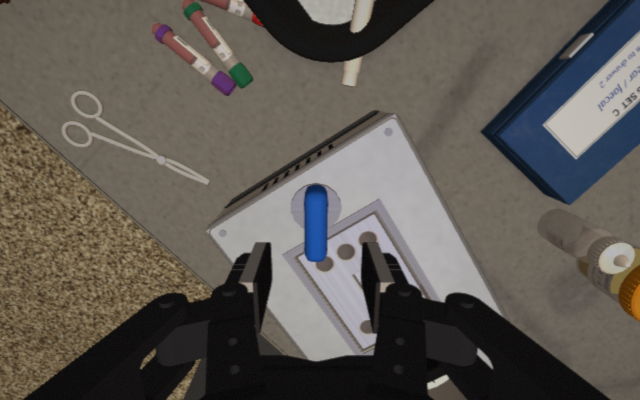

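View pics/s9c.png

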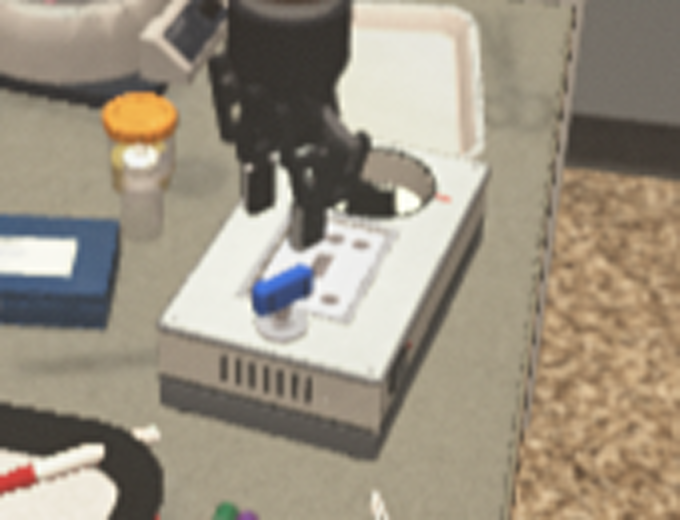

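```bash
python3 - <<'E'
from h import *
c=cam("wrist"); im=c["color"].astype(int); m=((im[:,:,2]-im[:,:,0]>60)&(im[:,:,2]>90)).astype(np.uint8)*255; m[:, :280]=0;m[:,360:]=0;m[290:]=0;m[:160]=0
ct=max(cv2.findContours(m,0,2)[0],key=cv2.contourArea); r=cv2.minAreaRect(ct);print(r)
print("camC",-c["R"].T@c["tvec"],ray(c,r[0],.12))
ax=np.array([np.cos(.845),np.sin(.845),0])
for z in(.099,.123): print(z,proj(c,np.array([.512,.3546,z])+np.outer([-.023,.023],ax)))
c=cam("side"); im=c["color"].astype(int); m=((im[:,:,2]-im[:,:,0]>60)&(im[:,:,2]>90)).astype(np.uint8)*255; m[:, :300]=0;m[:,340:]=0;m[260:]=0;m[:195]=0
ct=max(cv2.findContours(m,0,2)[0],key=cv2.contourArea); r=cv2.minAreaRect(ct);print(r,ray(c,r[0],.111))
print(proj(c,[.512,.3546,.111]))
E
```

```text
((315.4999694824219, 225.99996948242188), (69.99998474121094, 20.999996185302734), 90.0)
camC [0.5625 0.4119 0.3005] [[0.5128 0.3564 0.12  ]]
0.099 [[316.5236 248.2727]
 [316.4157 182.3584]]
0.123 [[316.613  266.0346]
 [316.4983 193.2643]]
((319.4664611816406, 220.0235137939453), (6.308085918426514, 15.811176300048828), 55.00797653198242) [[0.5139 0.3448 0.111 ]]
[[319.4987 222.3565]]
```

```bash
python3 -m handwheel '[[-0.04,0.8,0,0,0,0],[-0.04,1.6,0,0,0,0],[-0.04,2.3,0,0,0,0],[-0.04,2.62,0,0,0,0],[-0.04,2.62,0,0,0,0]]'; python3 -m handwheel '[[0,0,0,0,0,0],[0,0,0,0,0,0],[0,0,0,0,0,0],[0,0,0,0,0,0],[0,0,0,0,0,0]]' -1; python3 - <<'E'
from h import *
c=cam("wrist","w10.png");cam("side","s10.png")
print(bot.get_obs())
i=cv2.imread("pics/s10.png")[150:280,250:420]; cv2.imwrite("pics/s10c.png",cv2.resize(i,None,fx=4,fy=4,interpolation=cv2.INTER_CUBIC))
E
```

```text
clock: 8.8
eef_pos: [0.5126, 0.3549, 0.0933]
tool_rot: [0.29, -0.645, 0.645, -0.289]
ft_force: [0.3, 0.3, 0.2]
grip_width: 0.0427
clock: 9.43
eef_pos: [0.5135, 0.3556, 0.0949]
tool_rot: [-0.289, 0.645, -0.645, 0.29]
ft_force: [-0.1, 0.9, 5.6]
grip_width: 0.0129
{'clock': 9.525, 'joint_pos': array([ 0.6057,  0.5673,  0.1344,  1.1357, -0.    ,  2.9042]), 'joint_vel': array([ 0.0009, -0.0009, -0.0002,  0.    ,  0.0022, -0.0002]), 'tau': array([ -0.1698, -47.1889,  21.6965,   0.0062,  -0.0182,  -0.0023]), 'eef_pos': array([0.5135, 0.3556, 0.0949]), 'tool_rot': array([-0.2885,  0.6454, -0.6451,  0.2901]), 'ft_force': array([-0.0904,  0.183 ,  5.225 ]), 'ft_torque': array([-0.0115,  0.0309, -0.0809]), 'grip_width': 0.013214908015995732}
```

View pics/w10.png

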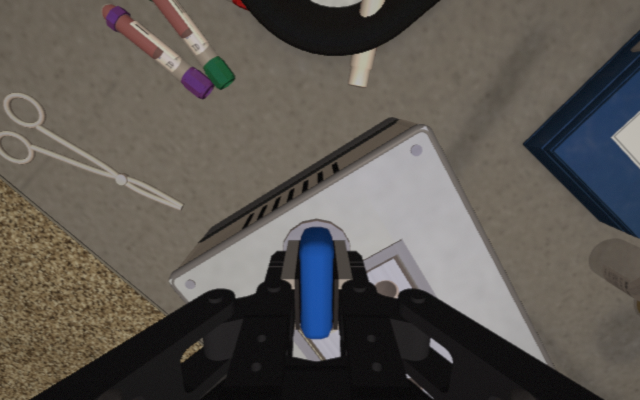

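View pics/s10c.png

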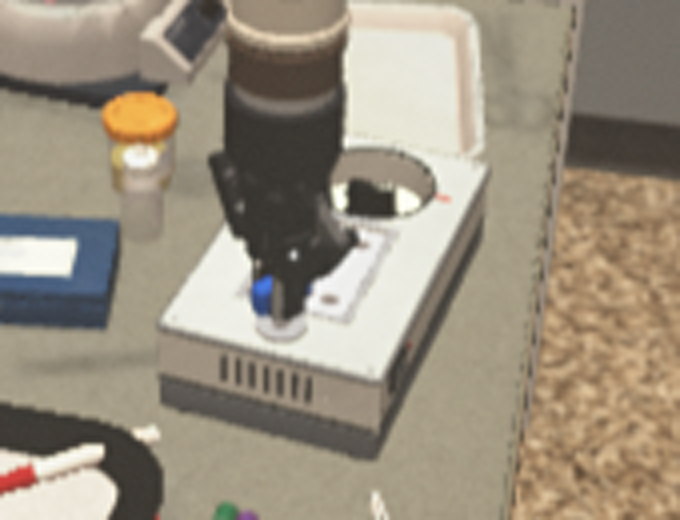

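```bash
python3 -m handwheel '[[0,-0.3,0,0,0,0],[0,-0.7,0,0,0,0],[0,-1.1,0,0,0,0],[0,-1.4,0,0,0,0],[0,-1.6,0,0,0,0]]'; python3 - <<'E'
from h import *
cam("wrist");cam("scene");c=cam("wrist","w11.png");cam("side","s11.png");cam("scene","c11.png")
print(bot.get_obs()["eef_pos"],bot.get_obs()["grip_width"])
i=cv2.imread("pics/s11.png")[150:280,250:420]; cv2.imwrite("pics/s11c.png",cv2.resize(i,None,fx=4,fy=4,interpolation=cv2.INTER_CUBIC))
i=cv2.imread("pics/c11.png")[130:250,220:360]; cv2.imwrite("pics/c11c.png",cv2.resize(i,None,fx=5,fy=5,interpolation=cv2.INTER_CUBIC))
E
```

```text
clock: 10.15
eef_pos: [0.5131, 0.3552, 0.1345]
tool_rot: [-0.289, 0.645, -0.645, 0.29]
ft_force: [0.7, -0.2, -1.8]
grip_width: 0.0131
[0.5127 0.355  0.1335] 0.013461129849941479
```

View pics/s11c.png

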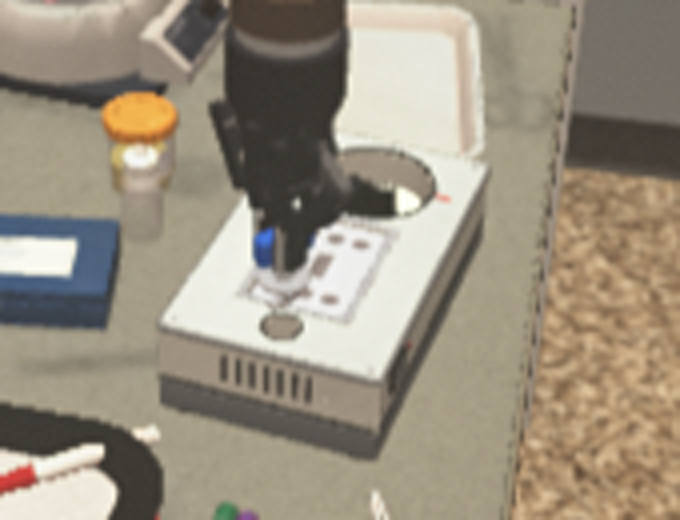

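View pics/c11c.png

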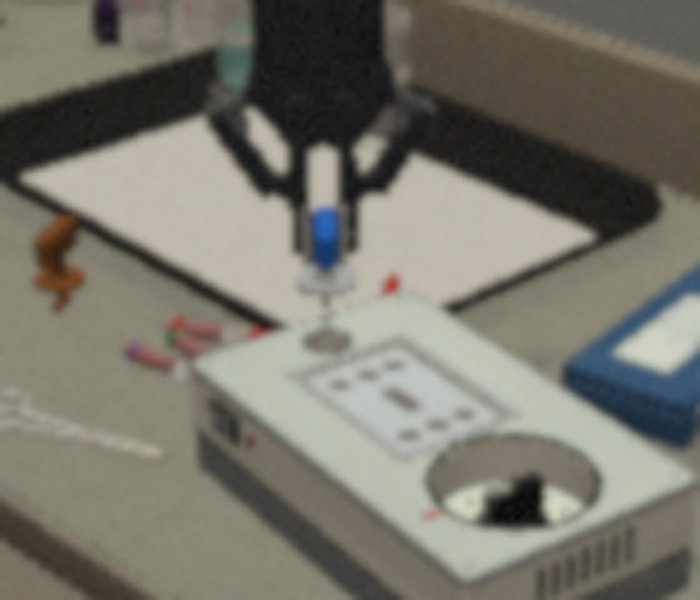

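View pics/w11.png

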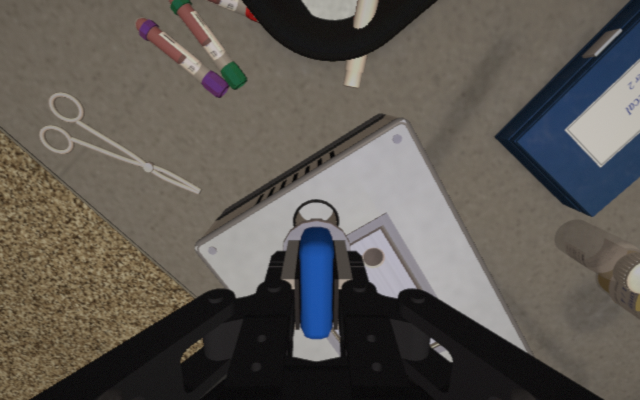

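```bash
python3 - <<'E'
from h import *
c=cam("wrist"); o,e,r=state(); im=c["color"].astype(int); m=((im[:,:,2]-im[:,:,0]>60)&(im[:,:,2]>90)).astype(np.uint8)*255; m[:, :280]=0;m[:,360:]=0;m[:160]=0
ct=max(cv2.findContours(m,0,2)[0],key=cv2.contourArea); print(cv2.boundingRect(ct))
x=r.as_matrix()[:,0]
for z in(.004,.028): print(z,proj(c,e+[0,0,z]+np.outer([-.023,.023],x)))
print("collar",proj(c,np.r_[e[:2],e[2]-.011]+np.outer([-.018,.018],x)))
print(e,"d(0,0)")
# socket circle seen at (315.5,~216)
print(ray(c,[316,217],.08))
E
```

```text
(300, 241, 33, 98)
0.004 [[317.473  219.429 ]
 [317.346  307.4265]]
0.028 [[317.782  242.6282]
 [317.6033 343.0092]]
collar [[317.3123 217.8131]
 [317.2301 281.6711]]
[0.5126 0.3549 0.1334] d(0,0)
[[0.5136 0.357  0.08  ]]
```

```bash
python3 - <<'E'
from h import *
print(togo([.5002,.2794,.135],-.168))
E
```

```text
[ 2.5866 -0.0636  1.6395  0.0027 -3.2075  0.0044]
```

```bash
python3 -m handwheel '[[0.7,-0.05,0.4,0,-0.8,0],[1.4,-0.05,0.9,0,-1.6,0],[2.1,-0.05,1.3,0,-2.4,0],[2.59,-0.05,1.64,0,-3.21,0],[2.59,-0.05,1.64,0,-3.21,0]]'; python3 - <<'E'
from h import *
cam("wrist");cam("scene");cam("wrist");c=cam("wrist","w12.png");cam("side","s12.png");cam("scene","c12.png")
print(bot.get_obs()["eef_pos"],togo([.5002,.2794,.135],-.168))
i=cv2.imread("pics/s12.png")[150:280,250:420]; cv2.imwrite("pics/s12c.png",cv2.resize(i,None,fx=4,fy=4,interpolation=cv2.INTER_CUBIC))
i=cv2.imread("pics/c12.png")[130:250,220:360]; cv2.imwrite("pics/c12c.png",cv2.resize(i,None,fx=5,fy=5,interpolation=cv2.INTER_CUBIC))
E
```

```text
clock: 11.08
eef_pos: [0.5001, 0.2786, 0.1349]
tool_rot: [-0.456, 0.541, -0.541, 0.455]
ft_force: [0.3, 0.2, -1.9]
grip_width: 0.013
[0.5005 0.2801 0.1349] [ 0.0302 -0.0031 -0.0052  0.0002  0.002  -0.0007]
```

View pics/s12c.png

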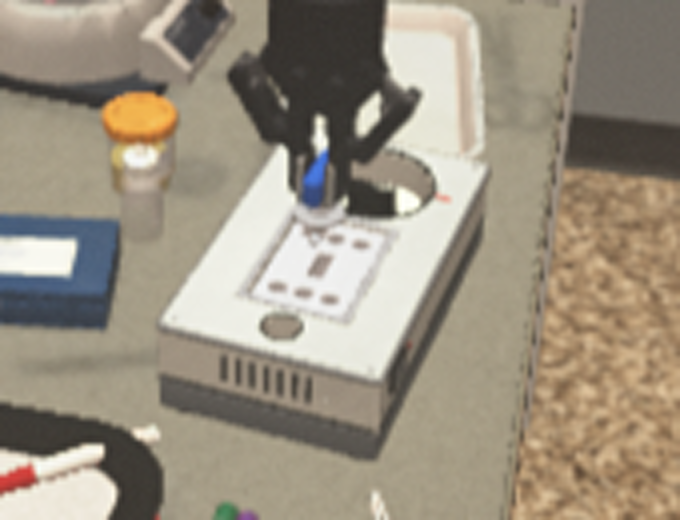

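View pics/c12c.png

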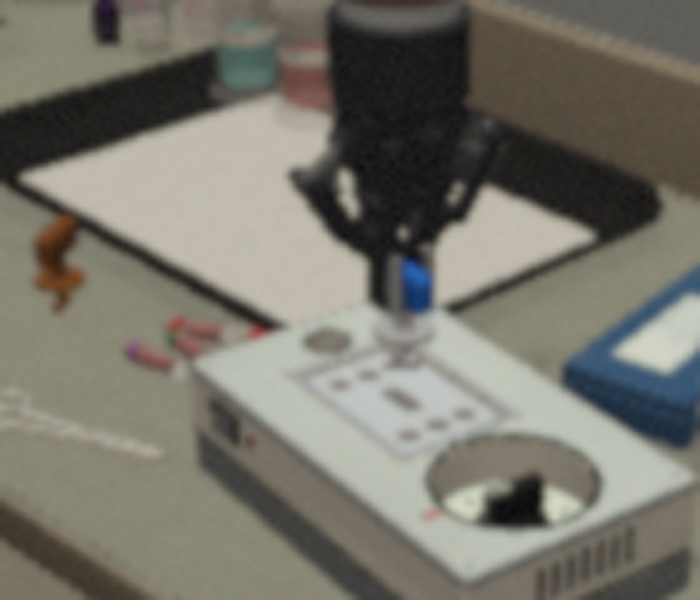

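View pics/w12.png

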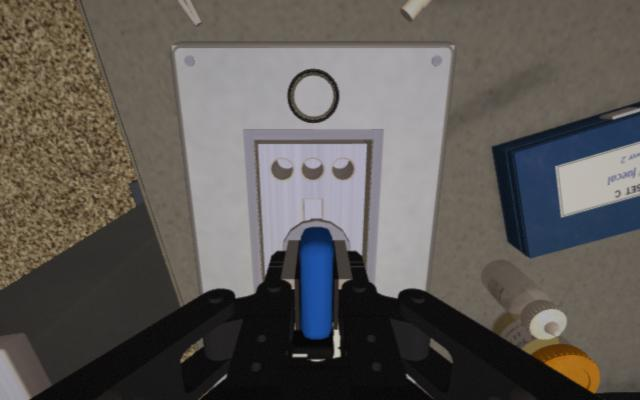

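```bash
python3 - <<'E'
from h import *
c=cam("wrist","w12.png")
i=cv2.imread("pics/w12.png")[60:260,230:400]; cv2.imwrite("pics/w12c.png",cv2.resize(i,None,fx=4,fy=4,interpolation=cv2.INTER_CUBIC)[:600])
i=cv2.imread("pics/s12.png")[185:235,300:360]; cv2.imwrite("pics/s12d.png",cv2.resize(i,None,fx=10,fy=10,interpolation=cv2.INTER_CUBIC))
i=cv2.imread("pics/c12.png")[175:235,270:340]; cv2.imwrite("pics/c12d.png",cv2.resize(i,None,fx=10,fy=10,interpolation=cv2.INTER_CUBIC))
print(proj(c,bot.get_obs()["eef_pos"]+np.array([[0,0,-.058],[0,0,-.011],[0,0,.028]])))
E
```

```text
[[315.8444 217.9845]
 [315.8684 251.1107]
 [315.9009 295.871 ]]
```

View pics/w12c.png

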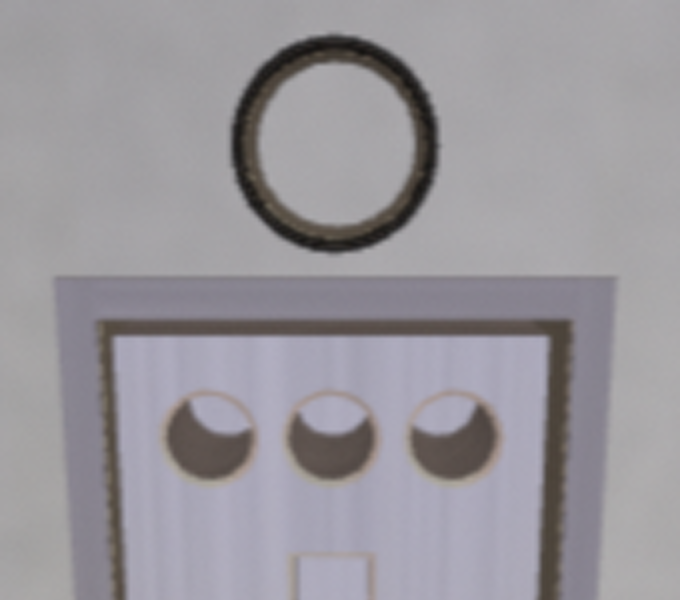

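View pics/s12d.png

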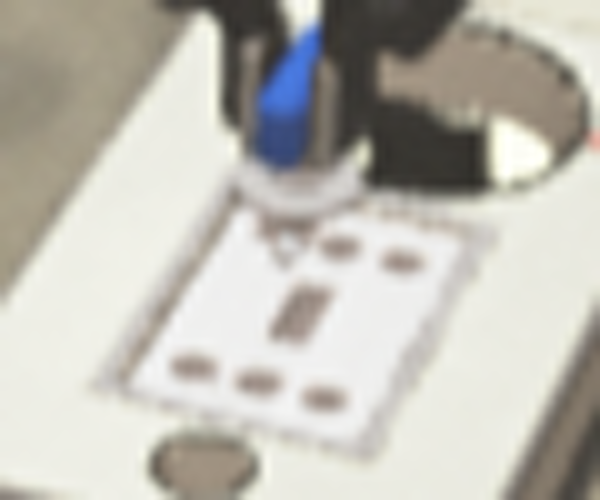

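View pics/c12d.png

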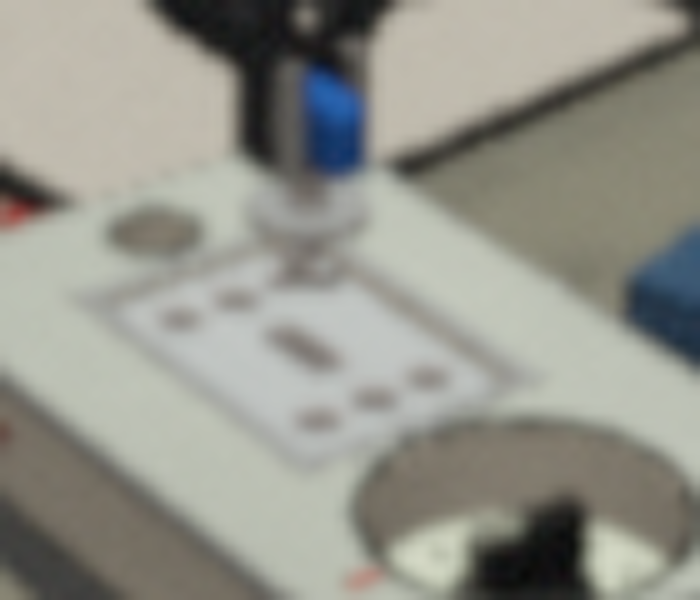

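```bash
python3 - <<'E'
from h import *
o,e,r=state();z=e[2]-.036; print(e)
for n,o2,t,s in(("side",[300,185],[287,247],[303,314]),("scene",[270,175],[312,272],[305,349])):
    c=cam(n); T=ray(c,np.array(t)/10+o2,z+.004)[0]; S=ray(c,np.array(s)/10+o2,.077)[0]; print(n,T,S,T-S, r.inv().apply(S-T)*1000)
    # predicted TCP-axis pixel and collar
    print(proj(c,[e[0],e[1],z+.004])*1-o2)
E
```

```text
[0.5004 0.2801 0.1349]
side [0.4995 0.2832 0.1029] [0.4949 0.2784 0.077 ] [0.0046 0.0048 0.0259] [ 5.4923 25.9374 -3.7801]
[[28.5561 24.0099]]
scene [0.4971 0.2717 0.1029] [0.4965 0.2741 0.077 ] [ 0.0006 -0.0024  0.0259] [-2.2324 25.9381 -0.9691]
[[29.9257 25.7529]]
```

```bash
python3 -m handwheel '[[0.03,0,-0.08,0,0,0],[0.03,0.2,-0.08,0,0,0],[0.03,0.4,-0.08,0,0,0],[0.03,0.65,-0.08,0,0,0],[0.03,0.65,-0.08,0,0,0]]'; python3 - <<'E'
from h import *
cam("wrist");cam("side","s13.png");cam("scene","c13.png")
o=bot.get_obs();print(o["eef_pos"],o["ft_force"])
i=cv2.imread("pics/s13.png")[185:235,300:360]; cv2.imwrite("pics/s13d.png",cv2.resize(i,None,fx=10,fy=10,interpolation=cv2.INTER_CUBIC))
i=cv2.imread("pics/c13.png")[175:235,270:340]; cv2.imwrite("pics/c13d.png",cv2.resize(i,None,fx=10,fy=10,interpolation=cv2.INTER_CUBIC))
E
```

```text
clock: 12.15
eef_pos: [0.4978, 0.2787, 0.1179]
tool_rot: [-0.457, 0.54, -0.54, 0.456]
ft_force: [-1.6, -0.7, -1.1]
grip_width: 0.0129
[0.4984 0.2791 0.1188] [ 0.4835  0.2689 -0.7725]
```

View pics/s13d.png

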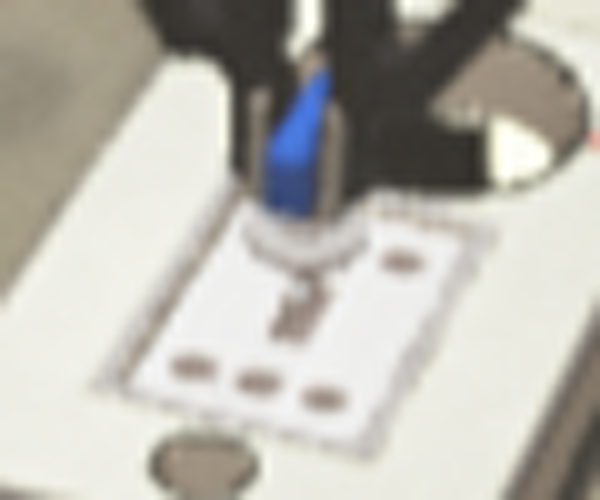

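View pics/c13d.png

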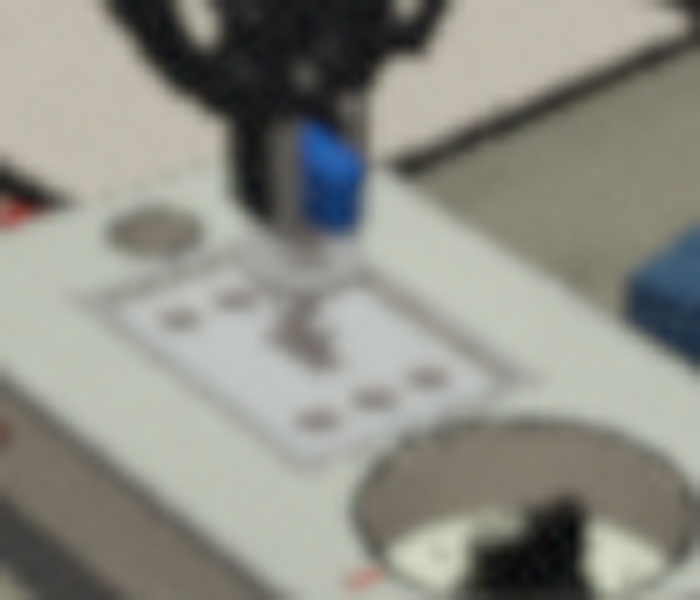

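```bash
python3 -m handwheel '[[0.04,0.15,0,0,0,0],[0.04,0.3,0,0,0,0],[0.04,0.45,0,0,0,0],[0.04,0.5,0,0,0,0],[0.04,0.5,0,0,0,0]]'; python3 - <<'E'
from h import *
cam("wrist");cam("side","s14.png");cam("scene","c14.png")
o=bot.get_obs();print(o["eef_pos"],o["ft_force"],o["ft_torque"])
i=cv2.imread("pics/s14.png")[185:235,300:360]; cv2.imwrite("pics/s14d.png",cv2.resize(i,None,fx=10,fy=10,interpolation=cv2.INTER_CUBIC))
i=cv2.imread("pics/c14.png")[175:235,270:340]; cv2.imwrite("pics/c14d.png",cv2.resize(i,None,fx=10,fy=10,interpolation=cv2.INTER_CUBIC))
E
```

```text
clock: 12.92
eef_pos: [0.4981, 0.278, 0.1061]
tool_rot: [-0.457, 0.54, -0.54, 0.456]
ft_force: [-0.5, -0.4, -1.3]
grip_width: 0.0132
[0.4983 0.2782 0.1065] [-0.4563  0.2416 -1.8816] [ 0.0011 -0.0327 -0.0602]
```

View pics/s14d.png

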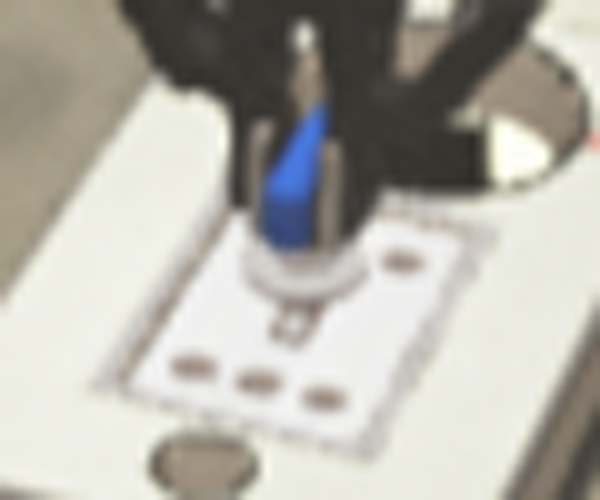

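View pics/c14d.png

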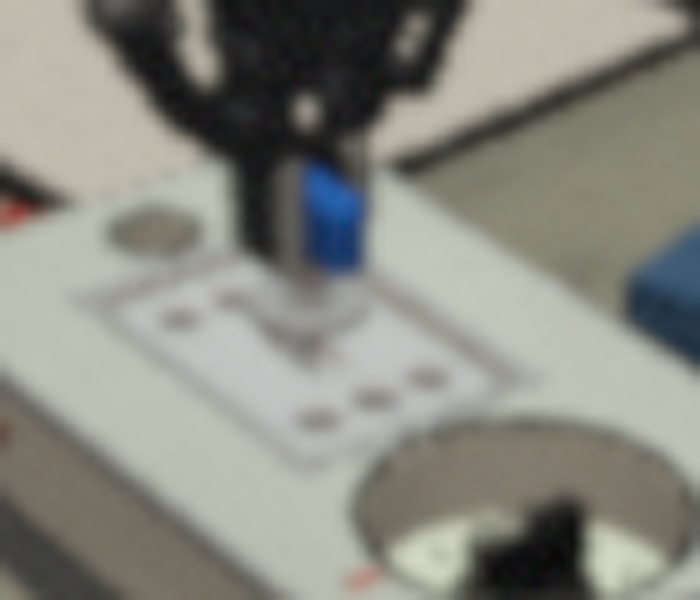

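```bash
python3 -m handwheel '[[0,0.15,0,0,0,0],[0,0.3,0,0,0,0],[0,0.42,0,0,0,0],[0,0.52,0,0,0,0],[0,0.52,0,0,0,0]]'; python3 - <<'E'
from h import *
cam("wrist","w15.png");cam("side","s15.png");cam("scene","c15.png")
o=bot.get_obs();print(o["eef_pos"],o["ft_force"],o["ft_torque"])
i=cv2.imread("pics/s15.png")[185:235,300:360]; cv2.imwrite("pics/s15d.png",cv2.resize(i,None,fx=10,fy=10,interpolation=cv2.INTER_CUBIC))
i=cv2.imread("pics/c15.png")[175:235,270:340]; cv2.imwrite("pics/c15d.png",cv2.resize(i,None,fx=10,fy=10,interpolation=cv2.INTER_CUBIC))
E
```

```text
clock: 13.7
eef_pos: [0.4982, 0.2781, 0.0932]
tool_rot: [-0.456, 0.54, -0.54, 0.456]
ft_force: [0.7, -0.7, -0.9]
grip_width: 0.0127
[0.4982 0.2781 0.0933] [-0.4478  0.4108 -0.2389] [-0.0385  0.0499  0.0002]
```

View pics/s15d.png

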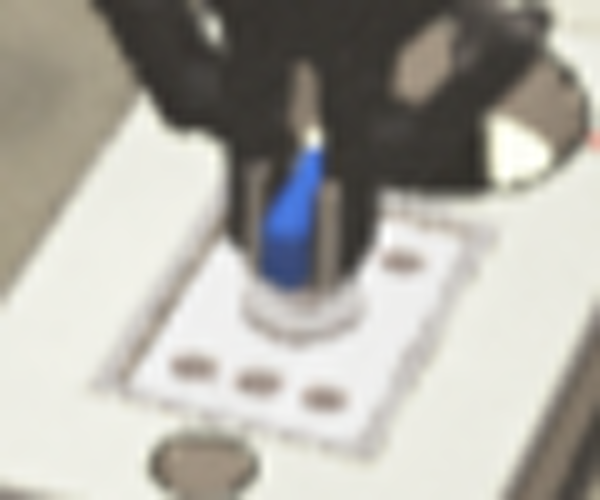

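View pics/c15d.png

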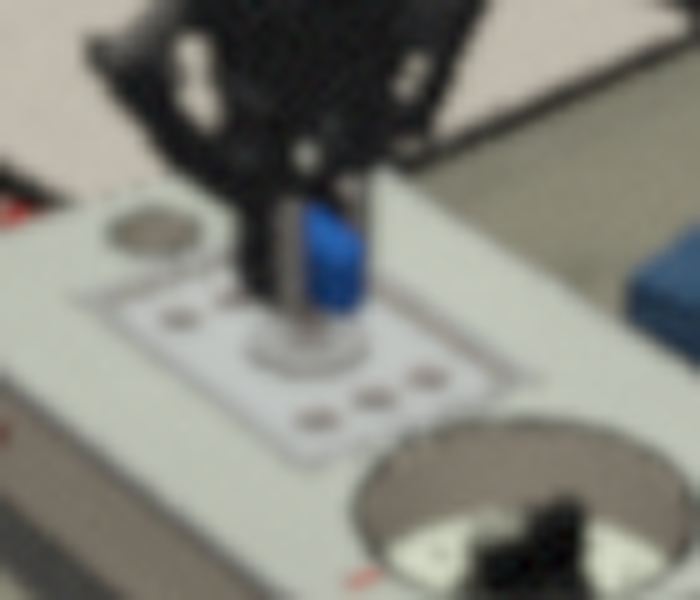

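```bash
python3 -m handwheel '[[0,0.02,0,0,-0.9,0],[0,0.02,0,0,-1.8,0],[0,0.02,0,0,-2.7,0],[0,0.02,0,0,-3.6,0],[0,0.02,0,0,-4.5,0]]';python3 -m handwheel '[[0,0,0,0,-0.9,0],[0,0,0,0,-1.8,0],[0,0,0,0,-2.7,0],[0,0,0,0,-3.6,0],[0,0,0,0,-4.5,0]]'; python3 - <<'E'
from h import *
cam("side");cam("wrist");cam("wrist","w16.png");cam("side","s16.png");cam("scene","c16.png")
o=bot.get_obs();print(o["eef_pos"],o["ft_force"],o["ft_torque"],o["joint_pos"])
M=R.from_quat(o["tool_rot"]).as_matrix();print(np.arctan2(M[1,2],M[0,2]))
i=cv2.imread("pics/s16.png")[185:235,300:360]; cv2.imwrite("pics/s16d.png",cv2.resize(i,None,fx=10,fy=10,interpolation=cv2.INTER_CUBIC))
E
```

```text
clock: 14.48
eef_pos: [0.4983, 0.2781, 0.0929]
tool_rot: [-0.629, 0.323, -0.323, 0.629]
ft_force: [-0.3, 0.0, -0.1]
grip_width: 0.0131
clock: 15.1
eef_pos: [0.4975, 0.2773, 0.093]
tool_rot: [0.705, -0.058, 0.057, -0.704]
ft_force: [-2.5, -1.0, 1.0]
grip_width: 0.0134
[0.4975 0.2776 0.0929] [-3.1929 -2.4308  3.5215] [-0.6114  0.7527 -0.0184] [ 0.5091  0.4711 -0.034   1.0671 -0.0003  0.6788]
1.401014627915444
```

View pics/s16d.png

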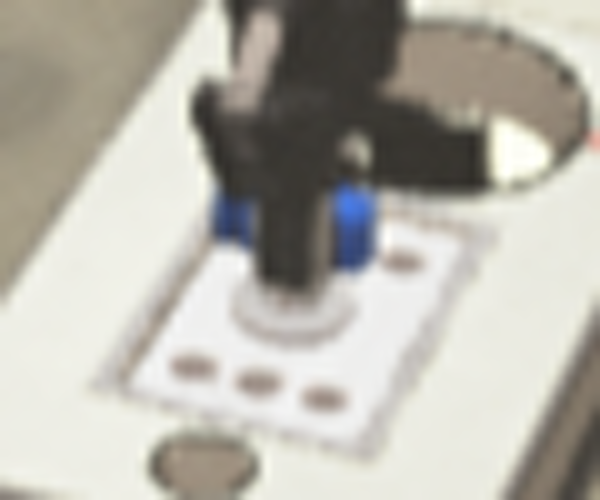

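View pics/w16.png

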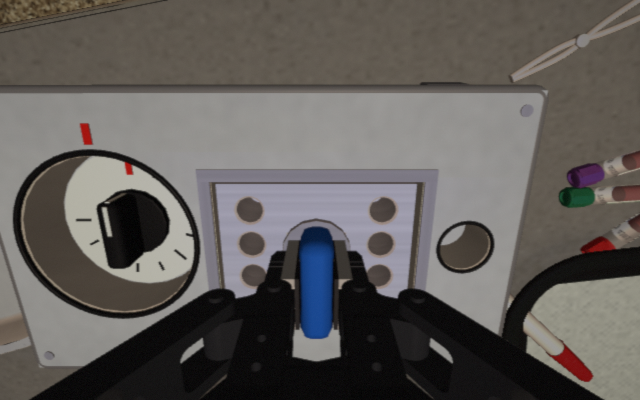

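```bash
python3 -m handwheel '[[0,-0.1,0,0,0,0],[0,-0.2,0,0,0,0],[0,-0.35,0,0,0,0],[0,-0.5,0,0,0,0],[0,-0.6,0,0,0,0]]'; python3 - <<'E'
from h import *
cam("wrist","w17.png");cam("side","s17.png")
o=bot.get_obs();print(o["eef_pos"],o["ft_force"],o["ft_torque"],o["grip_width"])
i=cv2.imread("pics/s17.png")[175:235,290:360]; cv2.imwrite("pics/s17d.png",cv2.resize(i,None,fx=10,fy=10,interpolation=cv2.INTER_CUBIC))
E
```

```text
clock: 15.98
eef_pos: [0.4983, 0.2781, 0.1078]
tool_rot: [0.705, -0.059, 0.059, -0.705]
ft_force: [-0.0, 0.6, -7.5]
grip_width: 0.0131
[0.4985 0.2782 0.1081] [-0.5676  0.2674 -6.156 ] [0.004  0.0157 0.0677] 0.012797873902693931
```

View pics/s17d.png

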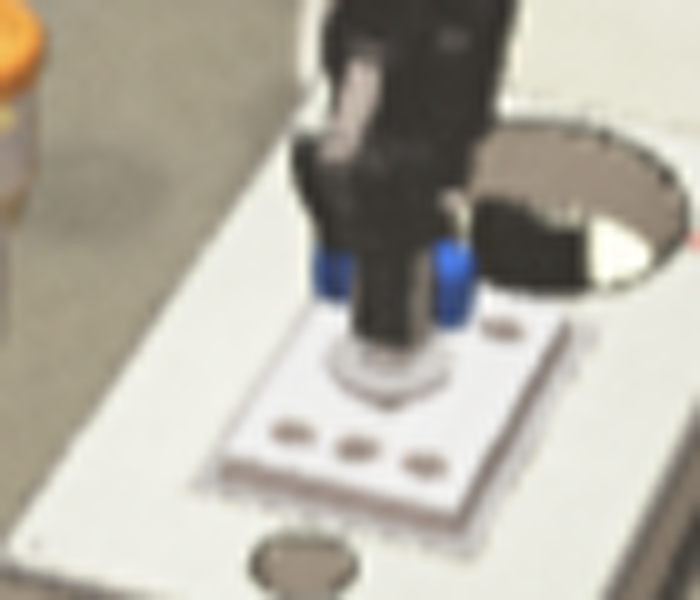

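View pics/w17.png

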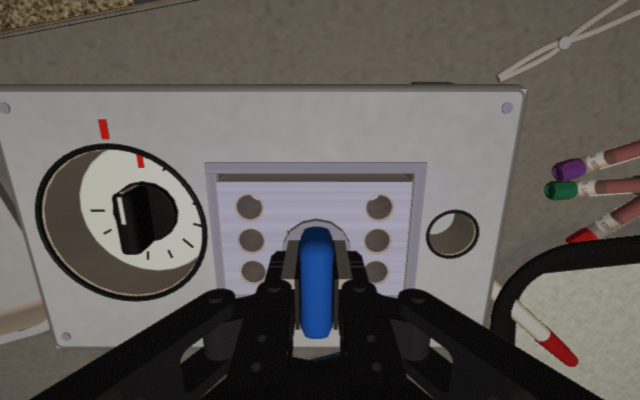

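```bash
python3 -m handwheel '[[0,-0.5,0,0,0,0],[0,-1.1,0,0,0,0],[0,-1.7,0,0,0,0],[0,-2.3,0,0,0,0],[0,-2.7,0,0,0,0]]'; python3 - <<'E'
from h import *
cam("side");cam("wrist","w18.png");cam("side","s18.png")
o=bot.get_obs();print(o["eef_pos"],o["ft_force"],o["ft_torque"],o["grip_width"])
i=cv2.imread("pics/s18.png")[140:240,280:380]; cv2.imwrite("pics/s18d.png",cv2.resize(i,None,fx=6,fy=6,interpolation=cv2.INTER_CUBIC))
E
```

```text
clock: 16.7
eef_pos: [0.4986, 0.2784, 0.177]
tool_rot: [-0.704, 0.059, -0.06, 0.705]
ft_force: [-0.4, -0.1, -6.2]
grip_width: 0.013
[0.4986 0.2783 0.1761] [-1.1122 -0.9127 -7.2781] [-0.0015 -0.0378  0.0264] 0.013134340594059593
```

View pics/s18d.png

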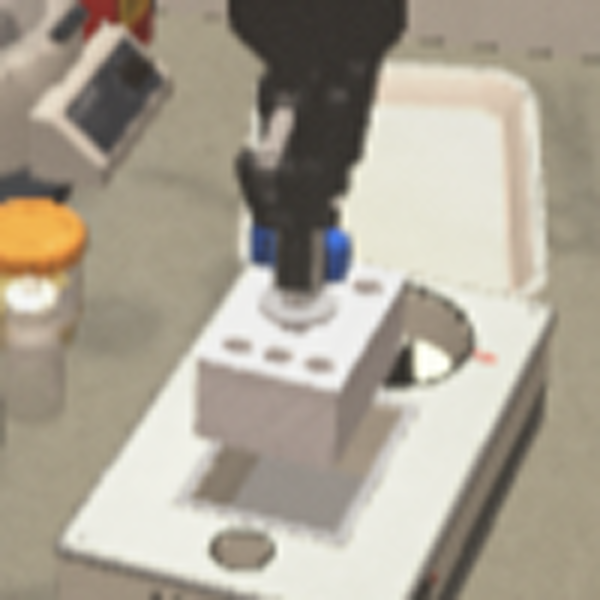

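View pics/w18.png

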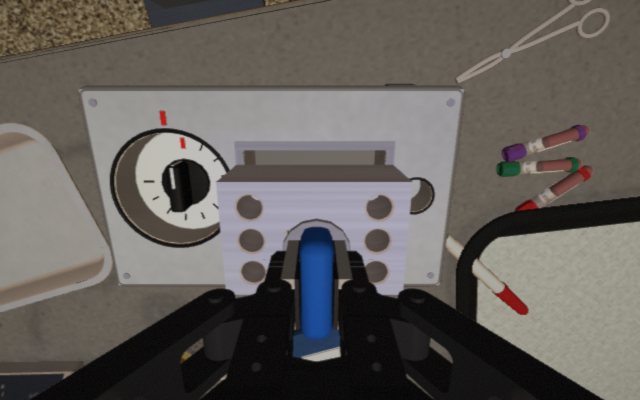

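```bash
python3 - <<'E'
from h import *
c=dict(fx=328.60106,fy=328.60106,cx=316.119,cy=195.5715,R=cv2.Rodrigues(np.array([-2.84158448e+00,-3.64782742e-04,1.24863291e-03]))[0],tvec=np.array([-0.49954895,-0.0367629,0.37811808]))
im=cv2.imread("pics/wrist0.png"); g=cv2.cvtColor(im,cv2.COLOR_BGR2HSV); m=((g[:,:,2]>150)).astype(np.uint8)*255; m[:90]=0;m[:,:215]=0;m[:,420:]=0;m[340:]=0
m=cv2.morphologyEx(m,cv2.MORPH_CLOSE,np.ones((9,9)))
ct=max(cv2.findContours(m,0,1)[0],key=cv2.contourArea); print(cv2.boundingRect(ct))
P=ray(c,ct[:,0],.024)[:,:2].astype(np.float32); r=cv2.minAreaRect(P); print(r)
E
```

```text
(227, 106, 171, 221)
((0.5014514327049255, -0.06950697302818298), (0.16878390312194824, 0.2585414946079254), 7.965854167938232)
```

```bash
python3 - <<'E'
from h import *
print(togo([.5015,-.0695,.177],1.708))
E
```

```text
[  2.4362  -0.0471 -13.6987  -0.0045  -1.7463   0.008 ]
```

```bash
python3 -m handwheel '[[0.1,0,-0.5,0,0,0],[0.3,0,-1.6,0,-0.2,0],[0.5,0,-2.8,0,-0.4,0],[0.71,0,-4.0,0,-0.6,0],[0.92,0,-5.2,0,-0.8,0]]';python3 - <<'E'
from h import *
print(togo([.5015,-.0695,.177],1.708),bot.get_obs()["ft_force"])
E
```

```text
clock: 17.48
eef_pos: [0.4983, 0.144, 0.1744]
tool_rot: [0.707, -0.01, 0.009, -0.707]
ft_force: [0.9, 0.1, -5.9]
grip_width: 0.0133
[ 0.3601 -0.0931 -8.5348  0.0058 -0.9423 -0.0106] [ 0.9243  0.1234 -5.8651]
```

```bash
python3 -m handwheel '[[0.05,-0.05,-1.2,0,-0.2,0],[0.1,-0.05,-2.4,0,-0.4,0],[0.2,-0.05,-3.7,0,-0.6,0],[0.25,-0.05,-5.0,0,-0.8,0],[0.3,-0.05,-6.2,0,-0.94,0]]';python3 -m handwheel '[[0.02,0,-0.8,0,0,0],[0.04,0,-1.5,0,0,0],[0.04,0,-2.1,0,0,0],[0.04,0,-2.3,0,0,0],[0.04,0,-2.3,0,0,0]]';python3 - <<'E'
from h import *
cam("side");cam("wrist");print(togo([.5015,-.0695,.1],1.708),bot.get_obs()["ft_force"])
cam("wrist","w19.png");cam("side","s19.png");cam("scene","c19.png")
E
```

```text
clock: 18.1
eef_pos: [0.5012, -0.011, 0.1758]
tool_rot: [0.706, 0.047, -0.049, -0.705]
ft_force: [0.2, -0.0, -5.7]
grip_width: 0.0127
clock: 18.73
eef_pos: [0.511, -0.0659, 0.1764]
tool_rot: [-0.705, -0.048, 0.048, 0.706]
ft_force: [-0.7, 0.2, -7.0]
grip_width: 0.0132
[-0.3985  3.0592 -0.1146 -0.0029 -0.002  -0.0015] [ 0.9272  0.2733 -6.5868]
```

View pics/w19.png

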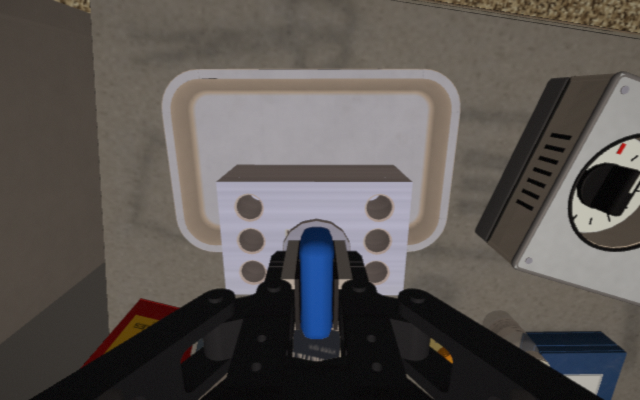

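View pics/c19.png

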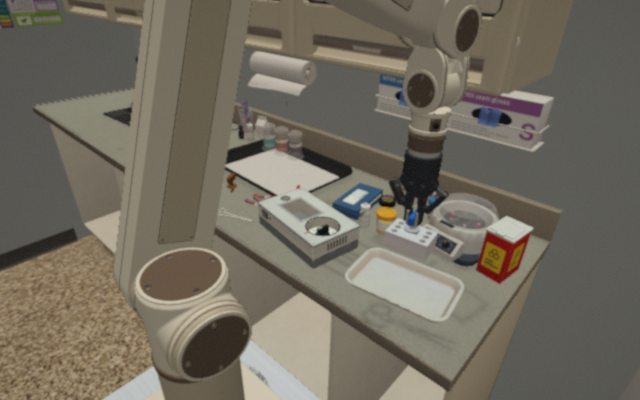

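```bash
python3 -m handwheel '[[-0.2,0.4,-0.05,0,0,0],[-0.4,1.2,-0.11,0,0,0],[-0.4,2.0,-0.11,0,0,0],[-0.4,2.8,-0.11,0,0,0],[-0.4,3.3,-0.11,0,0,0]]';python3 -m handwheel '[[0,0.2,0,0,0,0],[0,0.4,0,0,0,0],[0,0.6,0,0,0,0],[0,0.7,0,0,0,0],[0,0.7,0,0,0,0]]';python3 - <<'E'
from h import *
print(togo([.5015,-.0695,.064],1.708),bot.get_obs()["ft_force"])
cam("wrist","w20.png");cam("side","s20.png");cam("scene","c20.png")
i=cv2.imread("pics/c20.png")[190:330,330:480]; cv2.imwrite("pics/c20d.png",cv2.resize(i,None,fx=4,fy=4,interpolation=cv2.INTER_CUBIC))
E
```

```text
clock: 19.6
eef_pos: [0.5003, -0.0698, 0.0925]
tool_rot: [-0.705, -0.047, 0.049, 0.706]
ft_force: [-0.6, -0.2, -6.8]
grip_width: 0.0133
clock: 20.23
eef_pos: [0.5015, -0.07, 0.0765]
tool_rot: [-0.705, -0.048, 0.048, 0.705]
ft_force: [0.5, 0.5, -6.2]
grip_width: 0.0133
[ 0.0011  0.501   0.019  -0.0002 -0.006  -0.0005] [ 0.5038  0.514  -6.2326]
```

View pics/w20.png

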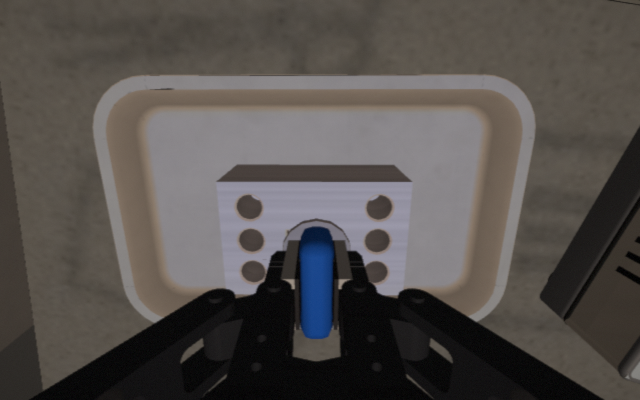

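View pics/c20d.png

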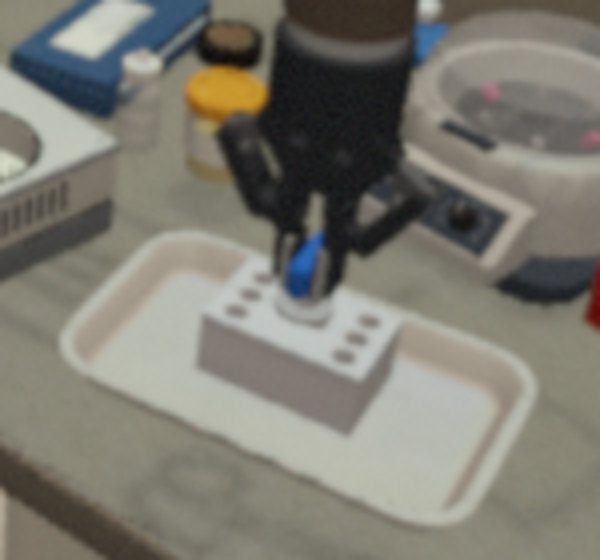

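```bash
python3 - <<'E'
from h import *
c=cam("wrist")
print("front rim outer",ray(c,[[315,75],[100,140],[530,140]],.024), ray(c,[[105,110],[522,110]],.024)); print("front floor edge",ray(c,[315,108],.002), "block front top edge",ray(c,[315,182],.059))
E
```

```text
front rim outer [[ 0.4176 -0.081   0.024 ]
 [ 0.4703 -0.2012  0.024 ]
 [ 0.436   0.0489  0.024 ]] [[ 0.4526 -0.1974  0.024 ]
 [ 0.4202  0.0388  0.024 ]]
front floor edge [[ 0.4361 -0.0785  0.002 ]] block front top edge [[ 0.4692 -0.0738  0.059 ]]
```

```bash
python3 -m handwheel '[[0,0.1,0,0,0,0],[0,0.2,0,0,0,0],[0,0.3,0,0,0,0],[0,0.38,0,0,0,0],[0,0.44,0,0,0,0]]';python3 -m handwheel '[[0,0.03,0,0,0,0],[0,0.06,0,0,0,0],[0,0.08,0,0,0,0],[0,0.08,0,0,0,0],[0,0.08,0,0,0,0]]';python3 - <<'E'
from h import *
cam("side");o=bot.get_obs();print(o["eef_pos"],o["ft_force"],o["ft_torque"])
E
```

```text
clock: 21.05
eef_pos: [0.5015, -0.07, 0.0654]
tool_rot: [-0.705, -0.048, 0.048, 0.706]
ft_force: [0.9, -0.0, -5.7]
grip_width: 0.0133
clock: 21.68
eef_pos: [0.5018, -0.0701, 0.0639]
tool_rot: [0.706, 0.048, -0.048, -0.705]
ft_force: [-2.2, -0.3, 1.3]
grip_width: 0.0129
[ 0.5018 -0.0701  0.0638] [-1.8863  0.4909  0.3248] [-0.0282  0.4678 -0.0634]
```

```bash
python3 -m handwheel '[[0,0.02,0,0,0,0],[0,0.04,0,0,0,0],[0,0.06,0,0,0,0],[0,0.08,0,0,0,0],[0,0.08,0,0,0,0]]';python3 - <<'E'
from h import *
cam("side","s21.png");cam("scene","c21.png");o=bot.get_obs();print(o["eef_pos"],o["ft_force"],o["ft_torque"])
i=cv2.imread("pics/c21.png")[190:330,330:480]; cv2.imwrite("pics/c21d.png",cv2.resize(i,None,fx=4,fy=4,interpolation=cv2.INTER_CUBIC))
E
```

```text
clock: 22.35
eef_pos: [0.5017, -0.0699, 0.0615]
tool_rot: [-0.705, -0.048, 0.048, 0.705]
ft_force: [-1.0, 0.0, -0.1]
grip_width: 0.0132
[ 0.5017 -0.0699  0.0615] [-0.916  -0.0902 -1.1364] [-0.0774  0.214  -0.0361]
```

View pics/c21d.png

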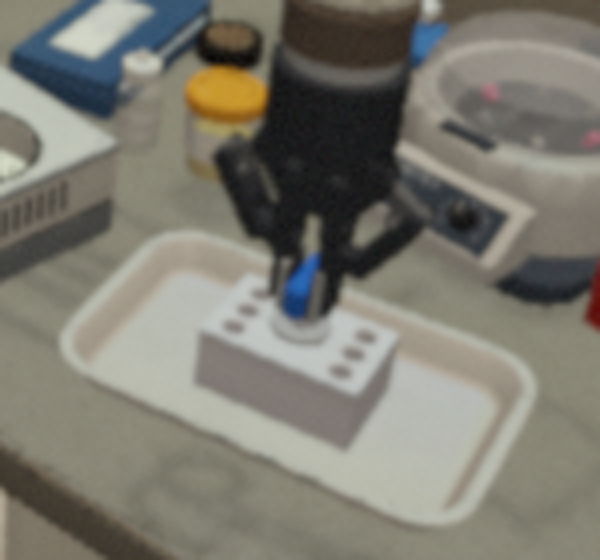

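```bash
python3 -m handwheel '[[0,0.02,0,0,0,0],[0,0.02,0,0,0,0],[0,0.02,0,0,0,0],[0,0.02,0,0,0,0],[0,0.02,0,0,0,0]]' 0.1;python3 - <<'E'
from h import *
cam("wrist","w22.png");o=bot.get_obs();print(o["eef_pos"],o["ft_force"],o["ft_torque"])
E
```

```text
clock: 23.08
eef_pos: [0.5016, -0.07, 0.0611]
tool_rot: [0.705, 0.048, -0.048, -0.705]
ft_force: [0.7, 0.1, -0.3]
grip_width: 0.0471
[ 0.5016 -0.07    0.0611] [-0.2542  0.6327 -0.0236] [ 0.0524 -0.0411  0.0023]
```

View pics/w22.png

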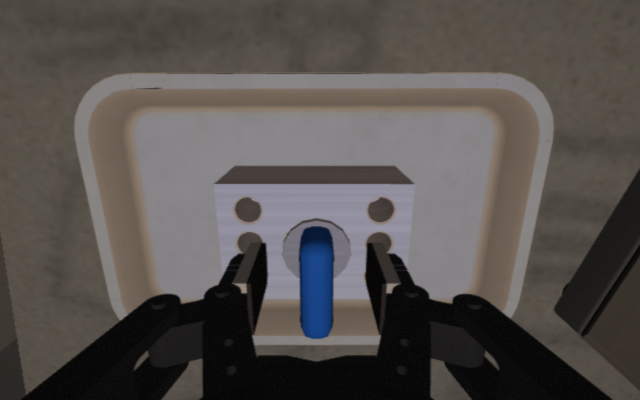

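Released: the key stands upright, handle clear of both fingers. Raise straight up.

```bash
python3 -m handwheel '[[0,-0.4,0,0,0,0],[0,-1.2,0,0,0,0],[0,-2.4,0,0,0,0],[0,-3.8,0,0,0,0],[0,-5,0,0,0,0]]';python3 -m handwheel '[[0,0,0,0,0,0],[0,0,0,0,0,0],[0,0,0,0,0,0],[0,0,0,0,0,0],[0,0,0,0,0,0]]';python3 - <<'E'
from h import *
cam("wrist","w23.png");cam("side","s23.png");cam("scene","c23.png");o=bot.get_obs();print(o["eef_pos"],o["ft_force"])
a=cv2.imread("pics/c23.png")[170:330,240:480]; a=cv2.resize(a,None,fx=3.2,fy=3.2,interpolation=cv2.INTER_CUBIC); cv2.imwrite("pics/c23d.png",a)
E
```

```text
clock: 23.75
eef_pos: [0.5019, -0.07, 0.1882]
tool_rot: [0.706, 0.049, -0.048, -0.705]
ft_force: [0.4, -0.4, -0.6]
grip_width: 0.0471
clock: 24.38
eef_pos: [0.5013, -0.0699, 0.1854]
tool_rot: [-0.705, -0.048, 0.049, 0.706]
ft_force: [0.3, -0.9, 0.2]
grip_width: 0.047
[ 0.5015 -0.07    0.1858] [-1.0897 -0.5562 -0.0385]
```

View pics/w23.png

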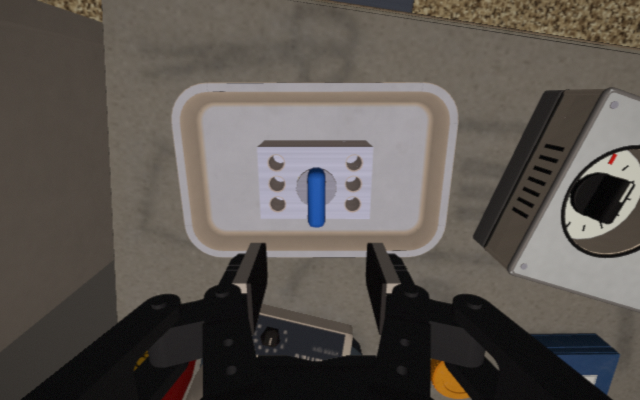

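View pics/c23d.png

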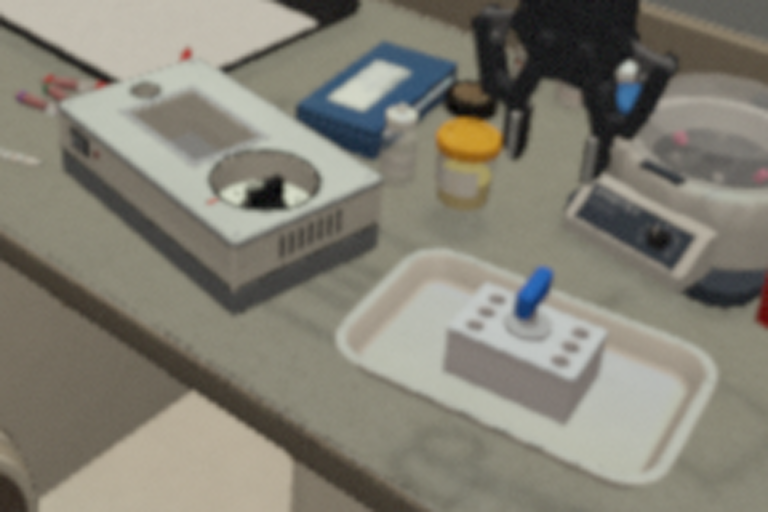

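View pics/s23.png

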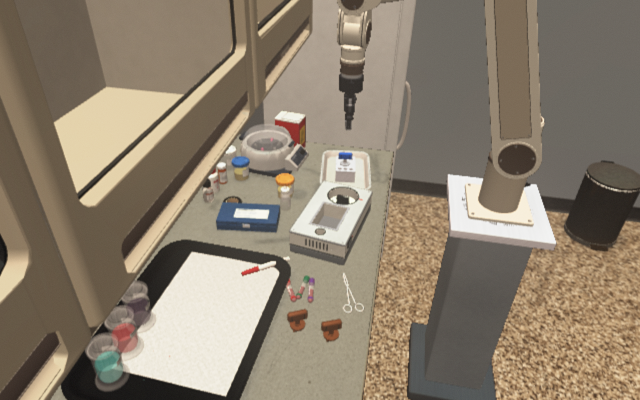

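```bash
python3 -c "
from workcell import bot
print(bot.get_obs()['joint_vel']); print(bot.job_done())"
```

```text
[ 9.32717312e-04 -2.63919686e-03  2.22982155e-03 -6.98962296e-05
  3.87848662e-04  1.75707505e-03]
the job is handed in; nothing more can be done
None
```

The block is out of the incubator and flat in the tray, with the key standing upright and locked in it. I handed the job in at about 24.5 s, and it gave no verdict.

- **Dial:** I turned it about 1.1 rad counter-clockwise onto its stop, where I felt a firm torque of 1.2 N m. The pointer lines up with both red marks in the close wrist view. Later pictures showed it only at an angle, and nothing touched it afterwards.
- **Key:** I took the blue key and dropped its head through the slot with no contact force. Before it went in, all three views showed the head about 2 mm off the slot's line, so I corrected that first. A quarter turn then locked it.
- **Lift and set-down:** The block lifted straight out on the key and hung level. It touched the tray softly, with the wrist force dropping from about 6 N to near 0. I lowered the key a little further so it was free in its play before opening the fingers.
- **Last checks:** By eye in the final pictures:
  - The block sits flat near the middle of the tray.
  - The key is crosswise in the block.
  - The cup, dropper and forceps are where they were.
  - The gripper is clear at 0.186 m.

Single-view position readings disagreed by 2–5 mm at times, from calibration error and pictures taken while the arm was still settling. No check failed.

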